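Set up the stove burner test plate

ROBOT

A 6-joint arm with a two-finger parallel gripper is mounted at the origin on the work surface. World frame = base frame: x ahead of the robot, y to its left, z up, the work surface at z = 0. Lengths are in m, angles in rad, forces in N, time in s.
With the tool pointing down it reaches from about 0.375 to 0.925 m from the base axis. Payload 5.7 kg.
Tool frame: the origin (TCP) lies midway between the tips of the shut fingers; the grasp point (between the pads) lies 19 mm behind it; z points along the fingers, y is the line along which they close (so a half turn about z gives the same grasp; the last joint's range is limited). The gripper opens to 88 mm and grips with 3 to 60 N. Pads are 20 mm wide; open, the fingers measure 115 mm over their backs; the gripper's body (75 mm by 178 mm) begins 61 mm behind the grasp point.
Start: joints at [1.014, 0.359, 1.51, -0, 1.272, -0.115], TCP at [0.257, 0.542, 0.185] pointing down, gripper open.
Joint ranges: [-2.97, 2.97], [-1.01, 2.36], [0.21, 2.38], [-0.96, 4.11], [0.2, 2.71], [-2.98, 2.98]. Speed limits (rad/s): [2.39, 2.39, 3.14, 3.14, 3.14, 3.14].

INTERFACE

Orientations are given as a unit quaternion [x, y, z, w].
In Python, from plant import arm gives the robot as it stands.
- The arm moves only by the tool play_rows, never from a script. Its argument "moves" is a list of rows, each a list of 7 numbers: the turn, a rotation vector about the tool's x, y, z in rad, then the shift along the tool's x, y, z in m, then the opening, from 0 (shut) to 1 (fully open). In form: [[rx, ry, rz, dx, dy, dz, claw], ...]. A call has 1 to 10 rows; each row is the pose to reach, as a shift and turn from the pose commanded when the call began, along the tool's axes at that moment; what a row does not reach only later rows make up. A row lasts 1/10 s, in which the tool goes at most 50 mm and 8.59 degrees, less where a joint would pass 70% of its speed; a pose out of reach is approached as far as the arm can. A call with a gripper value outside its range is refused whole. The fingers move at their own pace and stop on an object; "force" is the grip in N (left out, the last holds). Time passes only in rows, so rows that repeat a pose let the fingers close. It gives the time, the measured TCP pose, the force, the opening and the grip force at its end, in the units of the state.
- arm.observe(): the state, without advancing time (a new reading comes with each control period).
- arm.camera(name): name is "scene" or "side" or "wrist"; returns a dict with "img" (480x640x3 uint8, red, green, blue), "fx", "fy", "cx", "cy" (pixels), "R" (3x3) and "t" (3): a world point X has camera coordinates R X + t. Camera axes: x right, y down, z forward; pixel columns grow to the right and rows downward; lengths in m; the calibration is good to about 2 mm. A picture is of the moment at which its call begins. There is no depth.
- arm.job_done(): hands the job in; it is judged then, once.
The state is a dict: "clock": time; "q": joint angles; "qd": joint speeds; "joint_torque": joint torques, N m; "position": TCP position; "eef_rot": TCP orientation; "ft_force": force on the tool from outside, world axes, zero at the start; "torque": the same for the moment, N m; "finger_gap": opening from 0.0 (shut) to 1.0 (fully open); "grasp_force": force on a finger pad.
Only numpy, scipy, OpenCV 4.12 (cv2) and the standard library are available. Lean on these libraries where they do the work, as an engineer would, in place of code of your own. Each camera call takes 0.05 s, during which the arm holds its last target. There are 200 camera calls.

TASK

Get the grey test plate ready for trying out the serviced stove burners: first take the aluminium heat shield out of its red rack and lean it back against the plate's bar, bottom edge along the yellow strip and centred on it. Then set every burner from the blue mat right way up, crown on top, flat in the middle of a black square, one to a square; a burner that shows its red underside lies upside down and must be turned over. Let go of everything, and leave the fuel bottle, the yellow tin and the wrench where they are.

Things in the scene. Friction and masses are not known exactly. Their poses are not given: they have to be found in the camera images.
- plate: fixed test plate lying flat on the bench: grey sheet 320 mm (x) by 220 mm (y), 4 mm thick, origin at the centre of its underside. Its +x side is the rear, away from the robot, where the bar stands; four black squares lie two by two on its front part; left or right side of the bench varies
- pad0 (a point): centre of the rear left black square (70 x 70 mm, flat paint on the plate's top face; the four centres are 95 mm apart along the plate's y and 105 mm along its x); axes as the plate
- pad1 (a point): centre of the rear right black square (70 x 70 mm, flat paint on the plate's top face; the four centres are 95 mm apart along the plate's y and 105 mm along its x); axes as the plate
- pad2 (a point): centre of the front left black square (70 x 70 mm, flat paint on the plate's top face; the four centres are 95 mm apart along the plate's y and 105 mm along its x); axes as the plate
- pad3 (a point): centre of the front right black square (70 x 70 mm, flat paint on the plate's top face; the four centres are 95 mm apart along the plate's y and 105 mm along its x); axes as the plate
- strip (a point): centre of the yellow strip (30 mm in x by 200 mm along y, flat paint on the plate's top face, 105 mm behind the rear squares' centres); axes as the plate: x to the rear, y along the bar, z up
- bar (a point): middle of the horizontal round bar (12 mm thick, its axis along the plate's y, 200 mm long, on an upright post at each end); its axis is 90 mm above the plate's top face and 44 mm behind the strip's centre line; axes as the plate
- mat: fixed blue mat on which the burners arrive, either way up and at any yaw, 250 by 250 mm, 3 mm thick, origin at the centre of its underside, on the other side of the bench from the test plate
- rack: fixed red rack in the middle of the bench: base 70 mm (x) by 160 mm (y), 6 mm thick, with two pairs of prongs up to 44 mm high that leave an 11 mm slot along y in which the shield stands; origin at the centre of its underside
- shield_center (a point): centre of the heat shield: a flat stiff aluminium panel 8 mm thick (x), 180 mm wide (y), 160 mm tall (z), 0.35 kg, dark slots on its faces. It starts standing in the rack's slot, z up, its bottom edge 6 mm above the bench
- shield_foot (a point): middle of the shield's bottom edge, 80 mm below its centre; axes as the shield
- shield_top (a point): middle of the shield's top edge, 80 mm above its centre; axes as the shield
- burner_a_center (a point): centre of a burner: aluminium block 54 x 54 mm, 30 mm thick, with a round black crown (44 mm across, 8 mm high, brass dots) on its top: 38 mm tall, 0.2 kg; the point is 19 mm above the underside. z axis: from the underside (red disc 44 mm across) out through the crown, so z up = right way up, z down = upside down; x, y square to the sides. It can stand on any side. May be absent
- burner_b_center (a point): centre of a burner: aluminium block 54 x 54 mm, 30 mm thick, with a round black crown (44 mm across, 8 mm high, brass dots) on its top: 38 mm tall, 0.2 kg; the point is 19 mm above the underside. z axis: from the underside (red disc 44 mm across) out through the crown, so z up = right way up, z down = upside down; x, y square to the sides. It can stand on any side. May be absent
- burner_c_center (a point): centre of a burner: aluminium block 54 x 54 mm, 30 mm thick, with a round black crown (44 mm across, 8 mm high, brass dots) on its top: 38 mm tall, 0.2 kg; the point is 19 mm above the underside. z axis: from the underside (red disc 44 mm across) out through the crown, so z up = right way up, z down = upside down; x, y square to the sides. It can stand on any side. May be absent
- burner_d_center (a point): centre of a burner: aluminium block 54 x 54 mm, 30 mm thick, with a round black crown (44 mm across, 8 mm high, brass dots) on its top: 38 mm tall, 0.2 kg; the point is 19 mm above the underside. z axis: from the underside (red disc 44 mm across) out through the crown, so z up = right way up, z down = upside down; x, y square to the sides. It can stand on any side. May be absent
- fuel_bottle: bystander: red fuel bottle, 72 mm across, 200 mm tall, black cap; origin at the centre of its underside
- tin: bystander: yellow tin, 90 mm across, 100 mm tall; origin at the centre of its underside
- wrench: bystander: steel wrench 160 mm long lying on the bench

How it is judged:
On the way, in this order (a step that is already met when the one before it is completed fails the run):
1. the shield leans against the bar with its foot on the yellow strip, released (x of shield_foot in the frame of strip between -0.019 and 0.019 m and y of shield_foot in the frame of strip between -0.03 and 0.03 m and z of shield_foot in the frame of strip below 0.008 m and x of shield_top in the frame of bar above 0 m and angle between shield_top's own z axis and vertical between 0.15 and 0.65 rad and contact force between the fingers and shield below 0.05 N), for 0.4 s.
2. every burner stands right way up on a black square ((horizontal distance between burner_a_center and pad0 below 0.015 m or horizontal distance between burner_a_center and pad1 below 0.015 m or horizontal distance between burner_a_center and pad2 below 0.015 m or horizontal distance between burner_a_center and pad3 below 0.015 m) and angle between each of burner_a_center, burner_b_center, burner_c_center, burner_d_center's own z axis and vertical below 0.1 rad and z of each of burner_a_center, burner_b_center, burner_c_center, burner_d_center in the frame of strip below 0.024 m and (horizontal distance between burner_b_center and pad0 below 0.015 m or horizontal distance between burner_b_center and pad1 below 0.015 m or horizontal distance between burner_b_center and pad2 below 0.015 m or horizontal distance between burner_b_center and pad3 below 0.015 m) and (horizontal distance between burner_c_center and pad0 below 0.015 m or horizontal distance between burner_c_center and pad1 below 0.015 m or horizontal distance between burner_c_center and pad2 below 0.015 m or horizontal distance between burner_c_center and pad3 below 0.015 m) and (horizontal distance between burner_d_center and pad0 below 0.015 m or horizontal distance between burner_d_center and pad1 below 0.015 m or horizontal distance between burner_d_center and pad2 below 0.015 m or horizontal distance between burner_d_center and pad3 below 0.015 m)), for 0.2 s.
At the end, for the whole second after the job is handed in: The shield leans against the bar, 9 to 37 degrees from upright, its foot down on the plate within 19 mm of the strip's centre line and 30 mm of its middle; every burner present stands crown up, flat, within 15 mm of a square's centre; all at rest and released (all of step 2 and x of shield_foot in the frame of strip between -0.019 and 0.019 m and y of shield_foot in the frame of strip between -0.03 and 0.03 m and z of shield_foot in the frame of strip below 0.008 m and x of shield_top in the frame of bar above 0 m and angle between shield_top's own z axis and vertical between 0.15 and 0.65 rad and linear speed of each of shield, burner_a, burner_b, burner_c, burner_d below 0.02 m/s); the robot touches nothing.
It fails at once if the fuel bottle is moved more than 2 cm (distance of fuel_bottle from where it was at the start of the episode above 0.02 m).
It fails at once if the tin is moved more than 2 cm (distance of tin from where it was at the start of the episode above 0.02 m).
It fails at once if the wrench is moved more than 2 cm (distance of wrench from where it was at the start of the episode above 0.02 m).
Of burner_a, burner_b, burner_c, burner_d only 3 to 4 are there at a start; the rules pass over those that are not, and their reading is None.
At some moment in a run one of burner_a, burner_b, burner_c, burner_d may be knocked a few centimetres aside while the robot is not near it.
It also fails if it takes over 210 s, if anything falls off the work surface, if the arm or the gripper's body presses on something with over 40 N, if the wrist force passes 120 N, or if a joint passes its speed limit or range.

## Working session

There is one attempt and no reset: what is moved stays moved. The work goes in short steps, Python scripts to look and compute and a tool call to move; the robot and the scene stay as the last step left them, time stands still between calls to the robot, and variables do not carry over. Pictures are saved under pics/ and viewed, at most 14 in all, crops included, and the job is handed in when it is done.

Besides the shell and the picture viewer there is one more tool, called after ">>>" as name(argument=value, ...) on one line, values as JSON. play_rows: Moves the arm, as the interface text tells. Its arguments: {"type":"object","properties":{"moves":{"type":"array","items":{"type":"array","items":{"type":"number"}}},"force":{"type":"number"}},"required":["moves"]}

```bash
mkdir -p pics; ls; python3 - <<'E'
from plant import arm
import cv2,numpy as np
s=arm.observe();print(s)
for n in("scene","side"):
    c=arm.camera(n);cv2.imwrite(f"pics/{n}0.png",c["img"][:,:,::-1]);print(n,c["fx"],c["fy"],c["cx"],c["cy"],c["R"],c["t"])
E
```

```text
pics
{'clock': 0.0, 'q': array([ 1.01389098e+00,  3.59481463e-01,  1.51138571e+00, -1.47032241e-05,
        1.27248647e+00, -1.15072803e-01]), 'qd': array([ 0.00020487, -0.00214199,  0.00030165,  0.00059627,  0.00024523,
       -0.00152308]), 'joint_torque': array([ 2.00038048e-03, -5.15385318e+01, -2.70721543e+01,  6.77259592e-02,
        3.50549212e-02, -1.11057884e-04]), 'position': array([0.25616926, 0.54176247, 0.18444144]), 'eef_rot': array([ 2.19121521e-01,  9.75697178e-01, -8.33578924e-04, -2.83670041e-04]), 'ft_force': array([ 0.28146383,  0.96356414, -0.38216378]), 'torque': array([-0.03141268,  0.01322172, -0.04017146]), 'grasp_force': 0.0, 'finger_gap': 0.9971123657075079}
scene 538.3758005058555 538.3758005058555 324.64765241054045 242.95374897610228 [[-0.77816723  0.62798899 -0.00925118]
 [ 0.40123763  0.48575027 -0.77656618]
 [-0.48318125 -0.60801028 -0.62996776]] [ 0.51301262 -0.07934027  1.75148719]
side 611.3100015615116 611.3100015615116 321.96001949715264 249.2584218564407 [[ 0.90748166 -0.41961353  0.02003817]
 [-0.23266684 -0.54175003 -0.80769614]
 [ 0.34977591  0.72830721 -0.58925836]] [-0.57710648  0.20296446  1.58618406]
```

View pics/scene0.png

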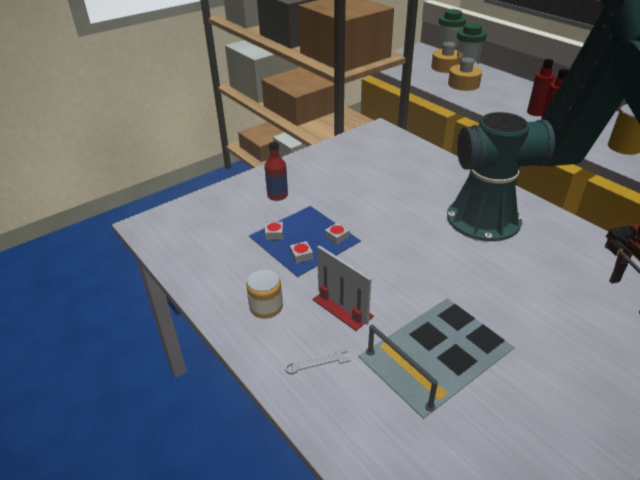

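View pics/side0.png

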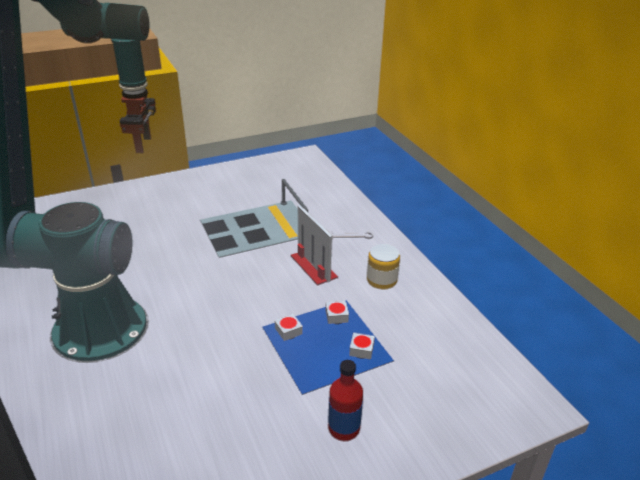

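The scene view shows the plate with bar around (435,355), the shield in its rack at (343,290), and three upside-down burners at (274,230), (301,251) and (337,232). The side view agrees.

```bash
cat > h.py <<'E'
from plant import arm
import cv2,numpy as np
from scipy.spatial.transform import Rotation as Ro
def ray(c,u,v,z):
    C=-c["R"].T@c["t"]; d=c["R"].T@np.array([(u-c["cx"])/c["fx"],(v-c["cy"])/c["fy"],1])
    return C+d*(z-C[2])/d[2]
def proj(c,X):
    p=c["R"]@np.array(X)+c["t"];return np.array([c["fx"]*p[0]/p[2]+c["cx"],c["fy"]*p[1]/p[2]+c["cy"]])
def masks(c):
    h=cv2.cvtColor(c["img"],cv2.COLOR_RGB2HSV);H,S,V=[h[...,i].astype(int) for i in range(3)]
    return dict(red=((H<8)|(H>172))&(S>150)&(V>90),yel=(H>15)&(H<32)&(S>130)&(V>90),blk=(V<70)&(S<120),blu=(H>100)&(H<125)&(S>130)&(V>60))
def blobs(m,lo,hi):
    n,l,st,ce=cv2.connectedComponentsWithStats(m.astype(np.uint8),connectivity=4)
    return [(st[i,4],ce[i],l==i) for i in range(1,n) if lo<=st[i,4]<=hi]
def rect(c,m,z):
    "min-area rect of a mask in the plane z: centre,size,angle deg"
    cs,_=cv2.findContours(m.astype(np.uint8),0,cv2.CHAIN_APPROX_NONE)
    k=max(cs,key=len)[:,0]
    P=np.array([ray(c,u,v,z)[:2] for u,v in k],np.float32)
    return cv2.minAreaRect(P*1000)
E
python3 - <<'E'
from h import *
for n in("scene","side"):
    c=arm.camera(n);M=masks(c);print(n, "cam",-c["R"].T@c["t"])
    for k,z,lo,hi in(("red",.041,40,900),("yel",.004,200,4000),("blk",.004,150,2500),("blu",.003,1000,9000)):
        for a,ce,m in blobs(M[k],lo,hi):
            p=ray(c,*ce,z)
            if .2<p[0]<1.1 and abs(p[1])<.6:
                r=rect(c,m,z);print(k,a,ce.round(1),p[:2].round(4),"rect",np.round(r[0],1),np.round(r[1],1),round(r[2],1))
E
```

```text
scene cam [1.27732969 0.78129549 1.04651346]
red 71 [273.5 226.5] [ 0.577  -0.3525] rect [ 576.4 -352.8] [35.9 33. ] 23.0
red 75 [336.6 229.2] [ 0.4361 -0.2177] rect [ 436.6 -217.9] [34.9 36.5] 89.9
red 87 [300.7 247.8] [ 0.5744 -0.2164] rect [ 575.1 -216.1] [35.3 36.5] 89.9
red 400 [338.1 311.6] [0.6548 0.0501] rect [653.7  46.6] [ 27.3 149.9] 5.6
yel 446 [406.7 365.8] [0.6195 0.2636] rect [619.3 262.1] [167.9  19.3] 89.1
blk 302 [275.2 183.7] [ 0.4033 -0.5977] rect [ 392.  -609.4] [177.   69.8] 56.9
blk 281 [154.9 314.2] [ 1.0134 -0.2782] rect [1004.2 -301.4] [472.5  14. ] 76.3
blk 470 [455.8 316.8] [0.4057 0.2331] rect [405.1 232.7] [65.8 65.9] 89.2
blk 538 [427.9 335.7] [0.5102 0.2313] rect [509.6 230.9] [66.8 67. ] 89.2
blk 543 [484.7 338.6] [0.4071 0.3281] rect [406.6 327.4] [66.9 66.3] 89.0
blk 621 [456.8 359.2] [0.5116 0.3266] rect [511.2 326.1] [68.  67.4] 88.8
blk 168 [429.7 390.3] [0.6289 0.3461] rect [620.3 333.3] [121.   37.3] 59.9
blk 156 [299.5 454.8] [0.9552 0.2839] rect [955.5 274.2] [  5.5 156.2] 0.1
blu 2579 [302.1 238.8] [ 0.518  -0.2864] rect [ 511.7 -285.3] [244.9 243.9] 1.5
side cam [ 0.01612767 -1.28743498  1.11017   ]
red 265 [308.1 268.1] [ 0.5763 -0.0329] rect [577.5 -30. ] [ 26.6 148.7] 5.7
red 119 [336.9 307.6] [ 0.5777 -0.2174] rect [ 578.2 -217.1] [35.5 37.1] 66.5
red 126 [288.1 322.4] [ 0.439  -0.2186] rect [ 438.6 -218.8] [33.4 35.8] 66.4
red 149 [361.9 341. ] [ 0.5802 -0.3533] rect [ 580.4 -353.2] [34.7 39.8] 66.3
red 653 [345.7 392.4] [ 0.4706 -0.483 ] rect [ 471.4 -481.8] [77.  70.8] 55.5
yel 275 [282.4 221.3] [0.6188 0.2713] rect [619.  276.3] [194.9  27. ] 89.0
yel 239 [383.2 263.7] [ 0.8099 -0.0589] rect [810.3 -53.5] [68.4 90.6] 53.5
blk 192 [347.4 367.8] [ 0.5246 -0.388 ] rect [ 525.4 -387. ] [49.2 31.8] 63.7
blu 5049 [323.2 349.3] [ 0.4973 -0.3072] rect [ 513.  -289.4] [246.9 247.5] 1.3
```

```bash
python3 - <<'E'
from h import *
P=[]
for n,(x,y),(x2,y2) in(("scene",(305,240),(250,210)),("side",(280,195),(265,290))):
    im=cv2.imread(f"pics/{n}0.png")
    P.append(np.hstack([cv2.resize(im[y:y+100,x:x+80],None,fx=4,fy=3,interpolation=2)if 0 else cv2.resize(im[y:y+94,x:x+80],None,fx=3,fy=3,interpolation=2),cv2.resize(im[y2:y2+94,x2:x2+120],None,fx=3,fy=3,interpolation=2)]))
cv2.imwrite("pics/crop1.png",np.vstack(P))
E
```

```text
(no output)
```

View pics/crop1.png

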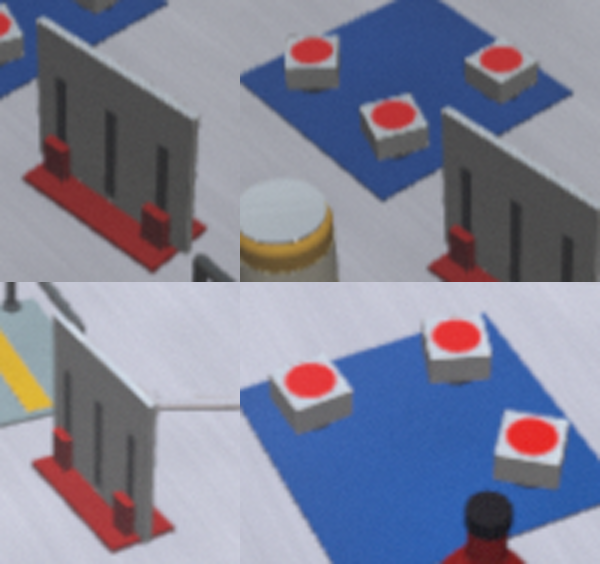

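The crops show the shield's top edge running (318,246)–(371,280) in scene and (298,207)–(331,236) in side. All three burners lie red side up on the mat.

```bash
python3 - <<'E'
from h import *
cs={n:arm.camera(n) for n in("scene","side")}
for n,a,b in(("scene",(318.5,246.2),(370.5,279.5)),("side",(298.5,207),(331,236.5))):
    A,B=ray(cs[n],*a,.166),ray(cs[n],*b,.166);print(n,A.round(4),B.round(4),"mid",((A+B)/2).round(4),np.linalg.norm(A-B).round(4))
for n,c in cs.items():
    M=masks(c);h=cv2.cvtColor(c["img"],cv2.COLOR_RGB2HSV)
    for th in (165,185):
      w=((h[...,2]>th)&(h[...,1]<60))
      for a,ce,m in blobs(M["red"],60,160):
        p=ray(c,*ce,.041)
        if not(.35<p[0]<.7 and -.45<p[1]<-.15): continue
        U,V=np.meshgrid(range(640),range(480));near=(abs(U-ce[0])<22)&(abs(V-ce[1])<22)
        mm=(w|cv2.dilate(m.astype(np.uint8),np.ones((3,3))).astype(bool))&near
        for a2,c2,m2 in blobs(mm,100,2000):
            if m2[int(ce[1]),int(ce[0])]:
                r=rect(c,m2,.041);print(n,th,p[:2].round(4),np.round(r[0],1),np.round(r[1],1),round(r[2],1))
E
```

```text
scene [ 0.6225 -0.0683  0.166 ] [0.6046 0.1094 0.166 ] mid [0.6135 0.0205 0.166 ] 0.1786
side [0.6012 0.0945 0.166 ] [ 0.6235 -0.0771  0.166 ] mid [0.6124 0.0087 0.166 ] 0.173
scene 165 [ 0.577  -0.3525] [ 551.7 -392.9] [143.7 139.8] 53.5
scene 165 [ 0.4357 -0.218 ] [ 411.6 -248.6] [150.3 135.2] 48.3
scene 165 [ 0.5744 -0.2164] [ 575.4 -216. ] [49.5 50. ] 73.3
scene 185 [ 0.577  -0.3525] [ 577.1 -352.6] [46.7 40.2] 54.8
scene 185 [ 0.4357 -0.218 ] [ 435.8 -216.1] [45.1 43. ] 50.4
scene 185 [ 0.5744 -0.2164] [ 575.3 -216.3] [46.4 44.1] 52.5
side 165 [ 0.5777 -0.2174] [ 591.6 -190.4] [118.8 118.1] 65.7
side 165 [ 0.439  -0.2186] [ 447.9 -196.5] [117.8 114. ] 66.5
side 165 [ 0.5802 -0.3533] [ 579.9 -354.7] [53.7 53.5] 53.1
side 185 [ 0.5777 -0.2174] [ 591.6 -190.4] [118.8 118.1] 65.7
side 185 [ 0.439  -0.2186] [ 448.6 -194.8] [114.2 114. ] 66.5
side 185 [ 0.5802 -0.3533] [ 579.3 -354.3] [51.5 52.1] 53.0
```

>>> play_rows(moves=[[0, 0, 1.03, -0.548, -0.324, -0.056, 1], [0, 0, 1.03, -0.548, -0.324, -0.056, 1], [0, 0, 1.03, -0.548, -0.324, -0.056, 1], [0, 0, 1.03, -0.548, -0.324, -0.056, 1], [0, 0, 1.03, -0.548, -0.324, -0.056, 1], [0, 0, 1.03, -0.548, -0.324, -0.056, 1], [0, 0, 1.03, -0.548, -0.324, -0.056, 1], [0, 0, 1.03, -0.548, -0.324, -0.056, 1], [0, 0, 1.03, -0.548, -0.324, -0.056, 1], [0, 0, 1.03, -0.548, -0.324, -0.056, 1]])

```text
clock: 1.3
position: [0.5366, 0.128, 0.2294]
eef_rot: [0.671, 0.741, 0.0, 0.0]
ft_force: [0.9, 1.9, -0.3]
finger_gap: 1.0
grasp_force: 0.0
```

```bash
cat >> h.py <<'E'
def T(yaw,rx=0,ry=0):
    "tool-down, tool y at world yaw (deg), then turned about tool x / y (deg)"
    c,s=np.cos(np.radians(yaw)),np.sin(np.radians(yaw))
    return Ro.from_matrix(np.array([[-s,c,0],[c,s,0],[0,0,-1]]).T)*Ro.from_rotvec(np.radians([rx,ry,0]))
def rel(goals,start=None):
    s=arm.observe()
    p,R=(s["position"],Ro.from_quat(s["eef_rot"])) if start is None else start
    print("at",s["position"].round(4),"q",s["q"].round(2))
    for g,G in goals: print(np.r_[(R.inv()*G).as_rotvec(),R.inv().apply(np.array(g)-p)].round(4).tolist())
E
python3 - <<'E'
from h import *
rel([((.613,.015,.24),T(5.8))])
c=arm.camera("wrist");cv2.imwrite("pics/w1.png",c["img"][:,:,::-1]);print(-c["R"].T@c["t"],c["R"],c["fx"])
E
```

```text
at [0.5366 0.128  0.2294] q [0.11 0.25 1.56 0.   1.33 0.01]
[0.0004, -0.0001, -0.0024, -0.12, 0.0649, -0.0106]
[0.52843583 0.21374527 0.42894736] [[ 9.95201202e-01  9.78487410e-02 -4.38103278e-04]
 [ 9.33316165e-02 -9.47894545e-01  3.04606536e-01]
 [ 2.93900903e-02 -3.03185680e-01 -9.52478171e-01]] 370.30858500274655
```

>>> play_rows(moves=[[0, 0, -0.002, -0.12, 0.065, -0.0105, 1], [0, 0, -0.002, -0.12, 0.065, -0.0105, 1], [0, 0, -0.002, -0.12, 0.065, -0.0105, 1], [0, 0, -0.002, -0.12, 0.065, -0.0105, 1], [0, 0, -0.002, -0.12, 0.065, -0.0105, 1], [0, 0, -0.002, -0.12, 0.065, -0.0105, 1]])

```text
clock: 1.95
position: [0.6113, 0.018, 0.2392]
eef_rot: [0.67, 0.742, -0.0, -0.001]
ft_force: [0.2, -0.2, -0.0]
finger_gap: 0.997
grasp_force: 0.0
```

```bash
python3 - <<'E'
from h import *
c=arm.camera("wrist");cv2.imwrite("pics/w2.png",c["img"][:,:,::-1])
for X in((.613,.015,.166),(.622,-.07,.166),(.604,.1,.166)):print(proj(c,X).round(1))
rel([((.613,.015,.132),T(5.8))])
E
```

```text
[322.9 243.3]
[323.2 339.4]
[322.5 128. ]
at [0.6112 0.0183 0.2393] q [-0.08  0.33  1.41  0.    1.4  -0.19]
[-0.001, -0.0005, 0.001, -0.0035, 0.0015, 0.1073]
```

View pics/w2.png

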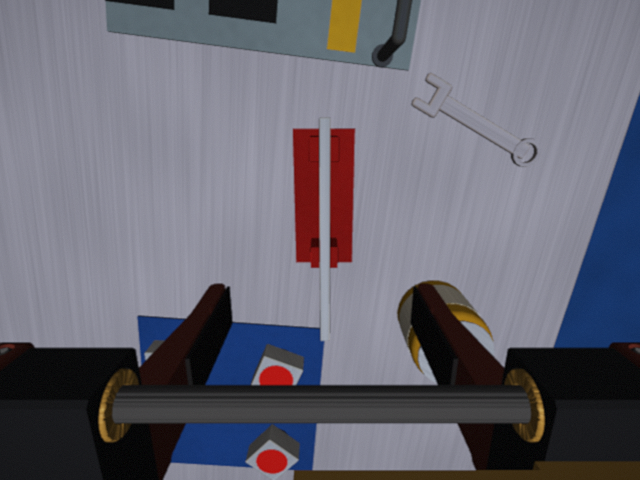

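The wrist view shows the shield's top edge at column 324, rows 119–340, centred between the fingers. The centre is about (0.614, 0.018), so I'm descending and gripping.

>>> play_rows(force=40, moves=[[0, 0, 0, 0, 0.003, 0.04, 1], [0, 0, 0, 0, 0.003, 0.08, 1], [0, 0, 0, 0, 0.003, 0.107, 1], [0, 0, 0, 0, 0.003, 0.107, 1], [0, 0, 0, 0, 0.003, 0.107, 0], [0, 0, 0, 0, 0.003, 0.107, 0], [0, 0, 0, 0, 0.003, 0.107, 0], [0, 0, 0, 0, 0.003, 0.107, 0], [0, 0, 0, 0, 0.003, 0.107, 0], [0, 0, 0, 0, 0.003, 0.107, 0]])

```text
clock: 3.0
position: [0.6155, 0.0171, 0.133]
eef_rot: [0.671, 0.742, 0.0, 0.0]
ft_force: [-0.2, -0.4, 0.6]
finger_gap: 0.491
grasp_force: 0.0
```

```bash
python3 - <<'E'
from h import *
s=arm.observe();print(s["finger_gap"],s["grasp_force"],s["ft_force"])
p=s["position"].copy();R=Ro.from_quat(s["eef_rot"])
u=R.as_matrix()
t=np.radians(18);L=p[2]-.006
ps=np.radians(-.9);ux=np.array([np.cos(ps),np.sin(ps),0])
F=np.array([.615,.277,.0075]);G=F+L*(np.sin(t)*ux+np.cos(t)*np.array([0,0,1]));G2=G+[0,0,.03]-.03*ux
print(L,G)
rel([(p+[0,0,.11],R),((.606,.26,.245),T(-.9)),(G+[0,0,.06]-.03*ux,T(-.9,18))])
E
```

```text
0.4911314039655536 0.0 [-0.23077105 -0.43147176  0.58832444]
0.1270065301592096 [0.65424233 0.27638353 0.12829039]
at [0.6155 0.0171 0.133 ] q [-0.08  0.43  1.54 -0.    1.18 -0.19]
[0.0, 0.0, 0.0, -0.0, 0.0001, -0.11]
[0.0006, 0.0002, 0.1166, 0.2426, 0.0151, -0.112]
[0.3144, 0.0185, 0.1156, 0.2575, 0.0349, -0.0553]
```

>>> play_rows(moves=[[0, 0, 0, 0, 0, 0, 0], [0, 0, 0, 0, 0, 0, 0], [0, 0, 0, 0, 0, 0, 0], [0, 0, 0, 0, 0, 0, 0], [0, 0, 0, 0, 0, 0, 0], [0, 0, 0, 0, 0, 0, 0], [0, 0, 0, 0, 0, 0, 0], [0, 0, 0, 0, 0, -0.01, 0], [0, 0, 0, 0, 0, -0.03, 0], [0, 0, 0, 0, 0, -0.06, 0]])

```text
clock: 4.0
position: [0.6139, 0.0173, 0.1923]
eef_rot: [0.671, 0.742, -0.001, -0.001]
ft_force: [-0.0, -0.8, -0.3]
finger_gap: 0.006
grasp_force: 0.0
```

```bash
python3 - <<'E'
from h import *
a=arm.camera("scene")["img"][200:440,220:540,::-1];b=arm.camera("wrist")["img"][::,::,::-1]
cv2.imwrite("pics/c2.png",np.hstack([cv2.resize(a,(400,300)),cv2.resize(b,(400,300))]))
s=arm.observe();print(s["finger_gap"],s["grasp_force"],s["ft_force"],s["position"])
E
```

```text
0.0017351985257828362 0.0 [-0.03067336  0.47059052 -0.02286755] [0.61848553 0.01701999 0.19750018]
```

View pics/c2.png

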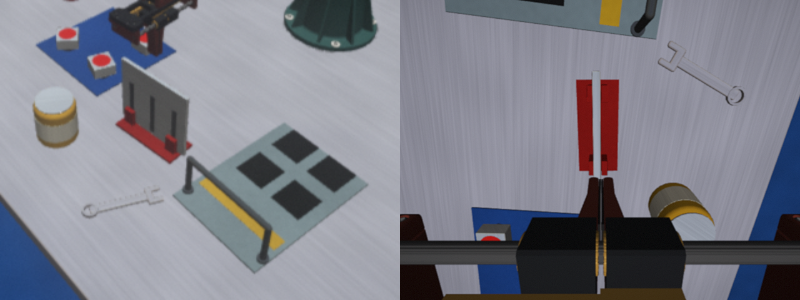

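```bash
python3 - <<'E'
from h import *
s=arm.observe();p=s["position"];R=Ro.from_quat(s["eef_rot"]).as_matrix()
for n in("scene","wrist","side"):
    c=arm.camera(n);print(n,proj(c,p).round(1),proj(c,p-.08*R[:,2]).round(1),(-c["R"].T@c["t"]).round(3),c["R"].round(3).tolist())
    if n!="scene":cv2.imwrite(f"pics/{n}3.png",c["img"][:,:,::-1])
    else:cv2.imwrite("pics/scene3.png",c["img"][:,:,::-1])
print(p,R.round(3),s["q"])
a=cv2.imread("pics/scene3.png")[130:355,270:510];b=cv2.imread("pics/side3.png")[130:355,220:400]
cv2.imwrite("pics/c3.png",np.hstack([cv2.resize(a,None,fx=1.8,fy=1.8),cv2.resize(b,None,fx=1.8,fy=1.8)]))
E
```

```text
scene [341.2 252.6] [341.8 226.5] [1.277 0.781 1.047] [[-0.778, 0.628, -0.009], [0.401, 0.486, -0.777], [-0.483, -0.608, -0.63]]
wrist [322.9 278.8] [323.1 365. ] [0.608 0.103 0.395] [[0.995, 0.1, 0.004], [0.094, -0.947, 0.306], [0.035, -0.304, -0.952]]
side [315.1 209.8] [315.3 184.8] [ 0.016 -1.287  1.11 ] [[0.907, -0.42, 0.02], [-0.233, -0.542, -0.808], [0.35, 0.728, -0.589]]
[0.61848553 0.01701999 0.19750018] [[-0.101  0.995  0.008]
 [ 0.995  0.101 -0.001]
 [-0.002  0.008 -1.   ]] [-8.40509259e-02  3.70577767e-01  1.46018724e+00 -4.21034135e-05
  1.30277536e+00 -1.85131874e-01]
```

View pics/c3.png

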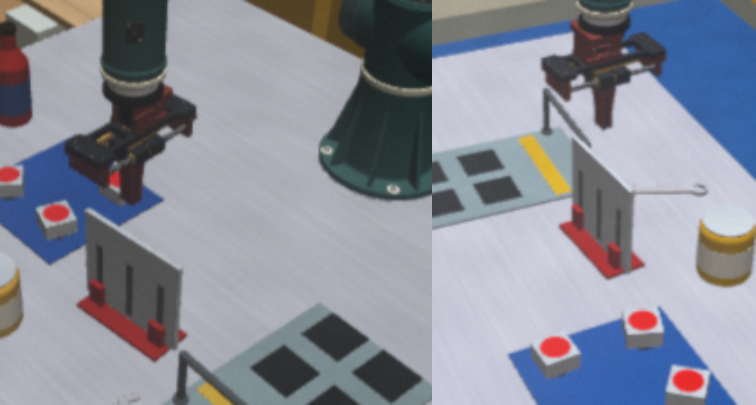

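```bash
python3 - <<'E'
from h import *
s=arm.observe();p=s["position"];R=Ro.from_quat(s["eef_rot"]).as_matrix()
for n in("scene","wrist","side"):
    c=arm.camera(n);print(n,[proj(c,p-d*R[:,2]).round(1).tolist() for d in(0,.01,.02,.03,.04)], "tipside+10mm x",proj(c,p+.01*R[:,0]).round(1))
a=cv2.imread("pics/wrist3.png")[240:340,280:360];print(s["clock"])
b=cv2.imread("pics/scene3.png")[200:275,310:370];d=cv2.imread("pics/side3.png")[170:245,285:345]
cv2.imwrite("pics/c4.png",np.hstack([cv2.resize(x,(260,325),interpolation=0) for x in(a,b,d)]))
E
```

```text
scene [[342.3, 253.6], [342.4, 250.5], [342.4, 247.3], [342.5, 244.1], [342.5, 240.9]] tipside+10mm x [345.3 255.5]
wrist [[321.6, 277.8], [321.5, 284.9], [321.5, 292.8], [321.5, 301.5], [321.5, 311.1]] tipside+10mm x [321.6 261.7]
side [[313.9, 211.5], [314.0, 208.4], [314.0, 205.4], [314.1, 202.3], [314.1, 199.2]] tipside+10mm x [312.1 209.8]
4.25
```

View pics/c4.png

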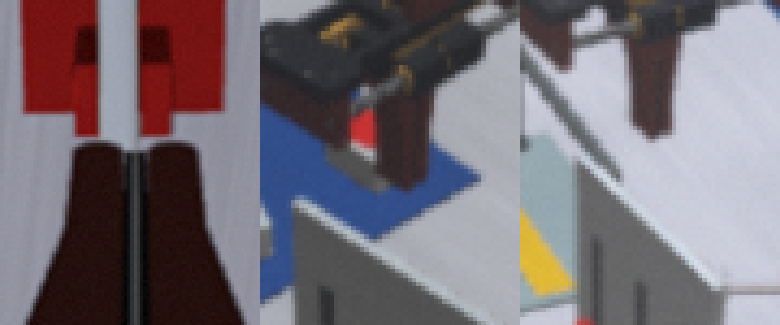

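The fingertips sit about 30 mm short of the reported TCP in all three views, at (344,244) scene, (316,202) side and row 285 wrist. That is why the grasp passed above the shield. I'm opening up and going 30 mm lower.

>>> play_rows(moves=[[0, 0, 0, 0, 0, 0, 1], [0, 0, 0, 0, 0, 0, 1], [0, 0, 0, 0, 0, 0, 1], [0, 0, 0, 0, 0, 0, 1], [0, 0, 0, 0, 0, 0, 1], [0, 0, 0, 0, 0, 0, 1], [0, 0, 0, 0, 0, 0, 1], [0, 0, 0, 0, 0, 0, 1], [0, 0, 0, 0, 0, 0, 1], [0, 0, 0, 0, 0, 0, 1]])

```text
clock: 5.4
position: [0.6153, 0.0172, 0.1926]
eef_rot: [0.671, 0.742, -0.0, 0.0]
ft_force: [-0.7, 0.4, 1.0]
finger_gap: 0.876
grasp_force: 0.0
```

```bash
python3 - <<'E'
from h import *
rel([((.614,.018,.102),T(5.8))])
for i in range(3):
    c=arm.camera("wrist");s=arm.observe();print(s["position"],s["eef_rot"].round(4),s["finger_gap"])
w=c["img"];h=cv2.cvtColor(w,cv2.COLOR_RGB2HSV)
for r in(140,170,200,230):
    x=[i for i in range(300,345) if h[r,i,1]<60 and h[r,i,2]>120];print(r,min(x),max(x))
for y in(-.07,.0,.05,.1):print(proj(c,(.6137-(y-.018)*.1,y,.166)).round(1))
E
```

```text
at [0.6153 0.0172 0.1926] q [-0.08  0.37  1.47 -0.    1.3  -0.19]
[-0.0, 0.0001, -0.0002, 0.0009, -0.0012, 0.0906]
[0.61524215 0.01722117 0.19254273] [ 0.6705  0.7419 -0.     -0.    ] 0.9231883942559523
[0.61523296 0.01719973 0.19255985] [ 6.705e-01  7.419e-01 -1.000e-04  0.000e+00] 0.9715894754594854
[0.61525787 0.01719358 0.19258033] [ 0.6705  0.7419 -0.      0.    ] 0.9872712310179312
140 312 324
170 313 324
200 313 324
230 313 325
[318.8 373.9]
[318.6 284.9]
[318.5 211.3]
[318.3 127.3]
```

>>> play_rows(force=40, moves=[[0, 0, 0, 0.001, -0.001, 0.03, 1], [0, 0, 0, 0.001, -0.001, 0.055, 1], [0, 0, 0, 0.001, -0.001, 0.075, 1], [0, 0, 0, 0.001, -0.001, 0.09, 1], [0, 0, 0, 0.001, -0.001, 0.09, 0], [0, 0, 0, 0.001, -0.001, 0.09, 0], [0, 0, 0, 0.001, -0.001, 0.09, 0], [0, 0, 0, 0.001, -0.001, 0.09, 0], [0, 0, 0, 0.001, -0.001, 0.09, 0], [0, 0, 0, 0.001, -0.001, 0.09, 0]])

```text
clock: 6.55
position: [0.6145, 0.0181, 0.1031]
eef_rot: [0.671, 0.742, 0.0, 0.0]
ft_force: [0.7, 0.5, -0.6]
finger_gap: 0.496
grasp_force: 0.0
```

>>> play_rows(moves=[[0, 0, 0, 0, 0, 0, 0], [0, 0, 0, 0, 0, 0, 0], [0, 0, 0, 0, 0, 0, 0], [0, 0, 0, 0, 0, 0, 0], [0, 0, 0, 0, 0, 0, 0], [0, 0, 0, 0, 0, 0, 0], [0, 0, 0, 0, 0, 0, 0]])

```text
clock: 7.25
position: [0.614, 0.0181, 0.1025]
eef_rot: [0.67, 0.742, -0.0, -0.0]
ft_force: [-0.3, 0.8, -0.7]
finger_gap: 0.089
grasp_force: 40.0
```

```bash
python3 - <<'E'
from h import *
p=arm.observe()["position"].copy();R=Ro.from_quat(arm.observe()["eef_rot"])
t=np.radians(18);L=.0965
ps=np.radians(-.9);ux=np.array([np.cos(ps),np.sin(ps),0])
F=np.array([.615,.277,.0075]);G=F+L*(np.sin(t)*ux+np.cos(t)*np.array([0,0,1]))
print(G)
rel([(p+[0,0,.12],R),((.6,.15,.225),T(3)),((.6,.277,.225),T(-.9)),(G+[0,0,.06]-.02*ux,T(-.9,18))])
E
```

```text
[0.64481646 0.27653161 0.09927695]
at [0.614  0.0181 0.1025] q [-0.08  0.46  1.57 -0.    1.11 -0.18]
[0.0, 0.0, 0.0, -0.0, -0.0, -0.12]
[-0.0003, 0.0001, 0.0487, 0.1326, -0.0007, -0.1225]
[-0.0003, 0.0001, 0.1167, 0.259, 0.0121, -0.1225]
[0.3135, 0.0184, 0.1158, 0.2563, 0.0368, -0.0568]
```

>>> play_rows(moves=[[0, 0, 0, 0, 0, -0.03, 0], [0, 0, 0, 0, 0, -0.07, 0], [0, 0, 0, 0, 0, -0.11, 0], [0, 0, 0, 0, 0, -0.122, 0], [0, 0, 0.05, 0.04, 0, -0.122, 0], [0, 0, 0.05, 0.08, 0, -0.122, 0], [0, 0, 0.05, 0.13, 0, -0.122, 0], [0, 0, 0.117, 0.17, 0.01, -0.122, 0], [0, 0, 0.117, 0.21, 0.012, -0.122, 0], [0, 0, 0.117, 0.24, 0.012, -0.122, 0]])

```text
clock: 8.25
position: [0.6007, 0.2605, 0.2223]
eef_rot: [0.712, 0.702, -0.001, -0.001]
ft_force: [-0.0, -0.4, -3.8]
finger_gap: 0.089
grasp_force: 40.0
```

>>> play_rows(moves=[[0, 0, 0, 0.018, 0, 0, 0], [0.08, 0, 0, 0.018, 0.005, 0.015, 0], [0.16, 0, 0, 0.018, 0.01, 0.03, 0], [0.24, 0, 0, 0.018, 0.017, 0.045, 0], [0.314, 0, 0, 0.018, 0.025, 0.06, 0], [0.314, 0, 0, 0.018, 0.025, 0.066, 0], [0.314, 0, 0, 0.018, 0.025, 0.066, 0], [0.314, 0, 0, 0.018, 0.025, 0.066, 0]])

```text
clock: 9.05
position: [0.6267, 0.2756, 0.159]
eef_rot: [0.704, 0.693, -0.109, -0.111]
ft_force: [-0.1, -0.2, -3.4]
finger_gap: 0.091
grasp_force: 40.0
```

```bash
python3 - <<'E'
from h import *
o=[]
for n,(x,y) in(("scene",(350,200)),("side",(190,120))):
    c=arm.camera(n);o.append(cv2.resize(c["img"][y:y+210,x:x+130,::-1],None,fx=2.8,fy=2.8,interpolation=2))
    s=arm.observe();p=s["position"];R=Ro.from_quat(s["eef_rot"]).as_matrix()
    f=p+.0965*R[:,2];print(n,"foot",f.round(4),[((proj(c,f+k*R[:,0]+j*R[:,2])-(x,y))*2.8).round(1).tolist() for k in(-.09,.09) for j in(0,-.16)])
print(s["position"],s["eef_rot"],s["grasp_force"])
cv2.imwrite("pics/c5.png",np.hstack(o))
t=np.radians(18);L=.0965
ps=np.radians(-.9);ux=np.array([np.cos(ps),np.sin(ps),0])
F=np.array([.615,.277,.0075]);G=F+L*(np.sin(t)*ux+np.cos(t)*np.array([0,0,1]))
rel([(G,T(-.9,18))])
E
```

```text
scene foot [0.5973 0.2763 0.0681] [[120.1, 347.8], [88.4, 245.1], [277.5, 480.4], [259.9, 381.8]]
side foot [0.5975 0.2765 0.0686] [[267.1, 278.5], [308.0, 148.9], [212.0, 200.8], [248.1, 77.0]]
[0.62699033 0.27601461 0.16049996] [ 0.70392289  0.69316853 -0.10851182 -0.11061254] 39.99916970729828
at [0.627  0.276  0.1605] q [0.26 0.69 1.04 0.09 1.71 0.28]
[0.003, -0.0005, 0.0004, 0.0008, 0.0357, 0.0528]
```

View pics/c5.png

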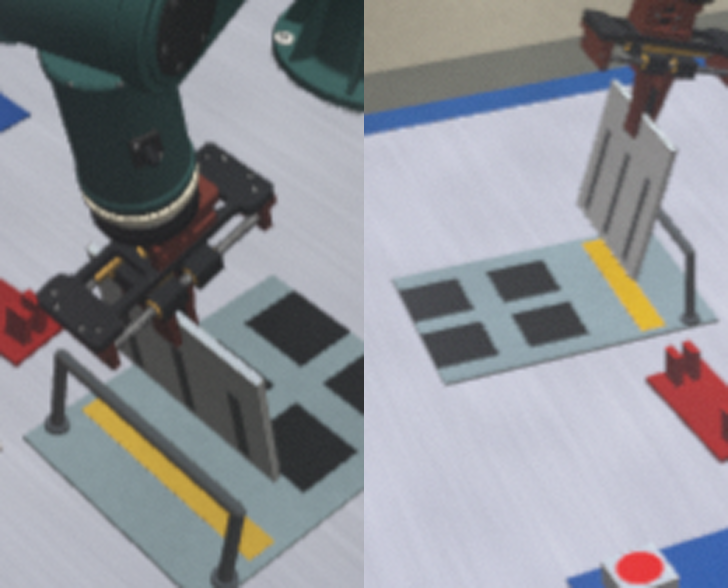

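Both views match the predicted shield corners, e.g. (277,480) scene and (632,278) side. Next I lower it and release.

>>> play_rows(moves=[[0.003, 0, 0, 0.001, 0.012, 0.018, 0], [0.003, 0, 0, 0.001, 0.024, 0.036, 0], [0.003, 0, 0, 0.001, 0.032, 0.047, 0], [0.003, 0, 0, 0.001, 0.036, 0.053, 0], [0.003, 0, 0, 0.001, 0.036, 0.053, 0], [0.003, 0, 0, 0.001, 0.036, 0.053, 0]])

```text
clock: 9.75
position: [0.6441, 0.2759, 0.0968]
eef_rot: [0.704, 0.692, -0.112, -0.113]
ft_force: [-2.7, -1.9, 1.5]
finger_gap: 0.093
grasp_force: 40.0
```

```bash
python3 - <<'E'
from h import *
c=arm.camera("side");s=arm.observe();p=s["position"];R=Ro.from_quat(s["eef_rot"]).as_matrix()
print("foot",p+.0965*R[:,2],s["ft_force"],np.degrees(np.arccos(-R[2,2])))
x,y=190,120;a=cv2.resize(c["img"][y:y+210,x:x+130,::-1],None,fx=2.8,fy=2.8,interpolation=2)
c=arm.camera("scene");x,y=350,200;b=cv2.resize(c["img"][y:y+210,x:x+130,::-1],None,fx=2.8,fy=2.8,interpolation=2)
cv2.imwrite("pics/c6.png",np.hstack([a,b]))
E
```

```text
foot [0.61386366 0.2763062  0.0051646 ] [-2.04023452 -1.73635658  2.39501511] 18.303931490141636
```

View pics/c6.png

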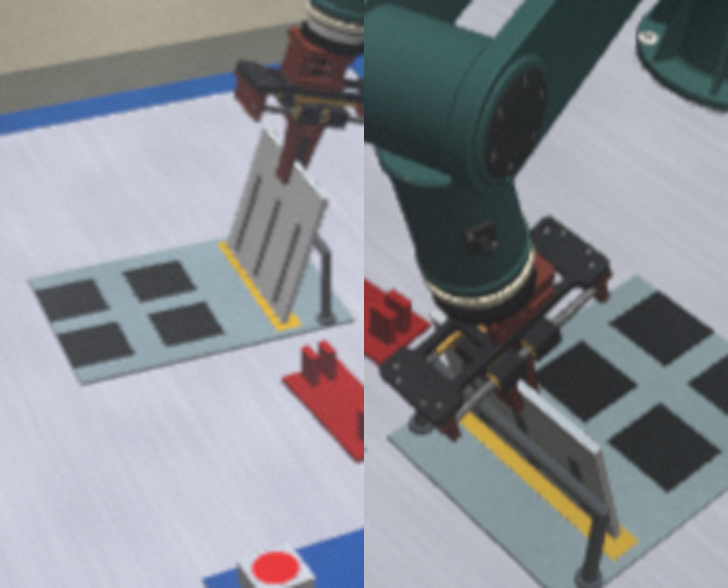

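The shield's foot stands on the yellow strip at about (610,540) in the right-hand view, just in front of the bar. Releasing it now.

>>> play_rows(moves=[[0, 0, 0, 0, 0, 0, 0.2], [0, 0, 0, 0, 0, 0, 0.3], [0, 0, 0, 0, 0, 0, 0.45], [0, 0, 0, 0, 0, 0, 0.45], [0, 0, 0, 0, 0, 0, 0.45], [0, 0, 0, 0, 0, 0, 0.45], [0, 0, 0, 0, 0, -0.02, 0.45], [0, 0, 0, 0, 0, -0.05, 0.45], [0, 0, 0, 0, 0, -0.09, 0.45], [0, 0, 0, 0, 0, -0.13, 0.45]])

```text
clock: 10.85
position: [0.6854, 0.2757, 0.2216]
eef_rot: [0.704, 0.693, -0.111, -0.113]
ft_force: [0.6, 1.0, -0.5]
finger_gap: 0.449
grasp_force: 0.0
```

```bash
python3 - <<'E'
from h import *
c=arm.camera("side");x,y=190,120;a=cv2.resize(c["img"][y:y+210,x:x+130,::-1],None,fx=2.8,fy=2.8,interpolation=2)
b=cv2.resize(c["img"][290:370,260:390,::-1],None,fx=3.2,fy=3.2,interpolation=2)
b=np.vstack([b,np.zeros((588-b.shape[0],b.shape[1],3),np.uint8)])
cv2.imwrite("pics/c7.png",np.hstack([a,b]))
rel([((.575,-.217,.30),T(90))])
E
```

```text
at [0.6899 0.2761 0.2289] q [0.24 0.75 0.75 0.09 1.93 0.28]
[-0.2373, -0.2454, -1.5733, -0.4948, -0.1236, -0.0368]
```

View pics/c7.png

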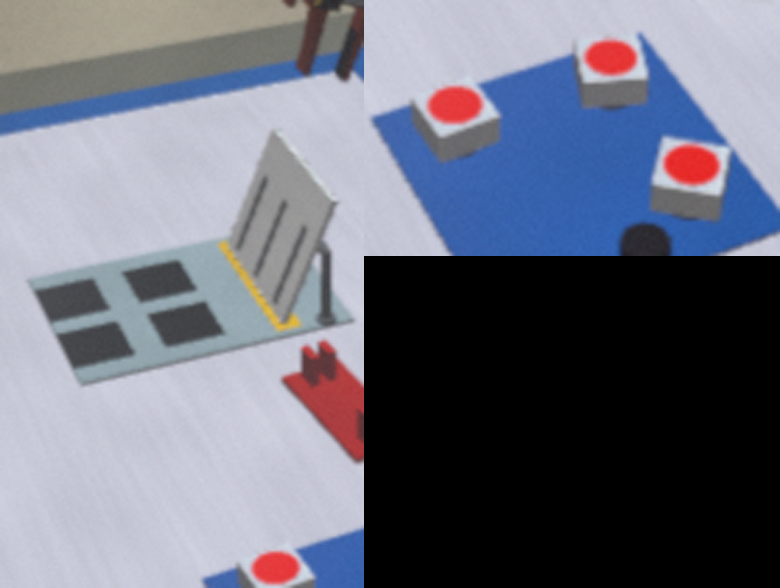

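The shield leans on the bar with its foot on the strip, and the three burners are unchanged on the mat. Next I move over the mat for an overhead view.

```bash
python3 - <<'E'
from h import *
rel([((.66,.1,.33),T(0)),((.515,-.36,.35),T(0))])
D=[((.359481,1.511386,1.272486),.59926,.18444)]
E
```

```text
at [0.6899 0.2761 0.2289] q [0.24 0.75 0.75 0.09 1.93 0.28]
[-0.3068, -0.0051, -0.016, -0.1763, -0.0564, -0.0887]
[-0.3068, -0.0051, -0.016, -0.6386, -0.1937, -0.0674]
```

>>> play_rows(moves=[[-0.15, 0, 0, 0, -0.02, -0.05, 0.45], [-0.307, 0, -0.016, -0.03, -0.04, -0.09, 0.6], [-0.307, -0.005, -0.016, -0.176, -0.056, -0.089, 1], [-0.307, -0.005, -0.016, -0.176, -0.056, -0.089, 1], [-0.307, -0.005, -0.016, -0.176, -0.056, -0.089, 1], [-0.307, -0.005, -0.016, -0.639, -0.194, -0.067, 1], [-0.307, -0.005, -0.016, -0.639, -0.194, -0.067, 1], [-0.307, -0.005, -0.016, -0.639, -0.194, -0.067, 1], [-0.307, -0.005, -0.016, -0.639, -0.194, -0.067, 1], [-0.307, -0.005, -0.016, -0.639, -0.194, -0.067, 1]])

```text
clock: 11.9
position: [0.5813, -0.1387, 0.3342]
eef_rot: [0.707, 0.707, -0.004, -0.002]
ft_force: [0.0, 0.3, 0.8]
finger_gap: 1.0
grasp_force: 0.0
```

```bash
python3 - <<'E'
from h import *
rel([((.515,-.36,.35),T(0))])
E
```

```text
at [ 0.5813 -0.1387  0.3342] q [-0.35  0.27  1.28 -0.01  1.6  -0.35]
[-0.0095, 0.0026, 0.0007, -0.2213, -0.0666, -0.0146]
```

>>> play_rows(moves=[[0, 0, 0, -0.21, -0.066, -0.015, 1], [0, 0, 0, -0.21, -0.066, -0.015, 1], [0, 0, 0, -0.21, -0.066, -0.015, 1], [0, 0, 0, -0.21, -0.066, -0.015, 1], [0, 0, 0, -0.21, -0.066, -0.015, 1], [0, 0, 0, -0.21, -0.066, -0.015, 1], [0, 0, 0, -0.21, -0.066, -0.015, 1]])

```text
clock: 12.6
position: [0.5165, -0.3467, 0.3499]
eef_rot: [0.707, 0.707, -0.004, -0.003]
ft_force: [-0.1, 0.5, 0.7]
finger_gap: 0.999
grasp_force: 0.0
```

```bash
cat >> h.py <<'E'
def burners(c,z=.041):
    M=masks(c);h=cv2.cvtColor(c["img"],cv2.COLOR_RGB2HSV)
    for a,ce,m in blobs(M["red"],150,4000):
        p=ray(c,*ce,z)
        if not(.3<p[0]<.75 and -.5<p[1]<.4): continue
        U,V=np.meshgrid(range(640),range(480));k=int(2.2*np.sqrt(a));near=(abs(U-ce[0])<k)&(abs(V-ce[1])<k)
        for th in(150,165,180):
            mm=((h[...,2]>th)&(h[...,1]<60)|cv2.dilate(m.astype(np.uint8),np.ones((3,3))).astype(bool))&near
            for a2,c2,m2 in blobs(mm,150,20000):
                if m2[int(ce[1]),int(ce[0])]:
                    r=rect(c,m2,z);print(th,a,ce.round(0),"disc",p[:2].round(4),"top",np.round(r[0],1),np.round(r[1],1),round(r[2],1))
E
python3 - <<'E'
from h import *
c=arm.camera("wrist");cv2.imwrite("pics/w8.png",c["img"][:,:,::-1]);burners(c)
print(arm.observe()["position"])
E
```

```text
150 958 [371.  84.] disc [ 0.5763 -0.2144] top [ 576.3 -214.5] [52.4 52.1] 72.7
165 958 [371.  84.] disc [ 0.5763 -0.2144] top [ 576.3 -214.6] [51.2 51.2] 72.5
180 958 [371.  84.] disc [ 0.5763 -0.2144] top [ 577.1 -215.6] [48.9 47.1] 73.1
150 950 [262.  85.] disc [ 0.4378 -0.2158] top [ 437.8 -215.7] [51.9 52.4] 4.4
165 950 [262.  85.] disc [ 0.4378 -0.2158] top [ 437.8 -215.4] [51.3 51.5] 4.4
180 950 [262.  85.] disc [ 0.4378 -0.2158] top [ 439.  -215.9] [47.1 49.7] 5.2
150 736 [369. 190.] disc [ 0.579  -0.3508] top [ 578.9 -351. ] [52.3 52.6] 53.3
165 736 [369. 190.] disc [ 0.579  -0.3508] top [ 578.9 -350.8] [51.5 51.3] 53.4
180 736 [369. 190.] disc [ 0.579  -0.3508] top [ 578.9 -351. ] [49.6 50. ] 53.5
[ 0.51678202 -0.34598695  0.35001805]
```

View pics/w8.png

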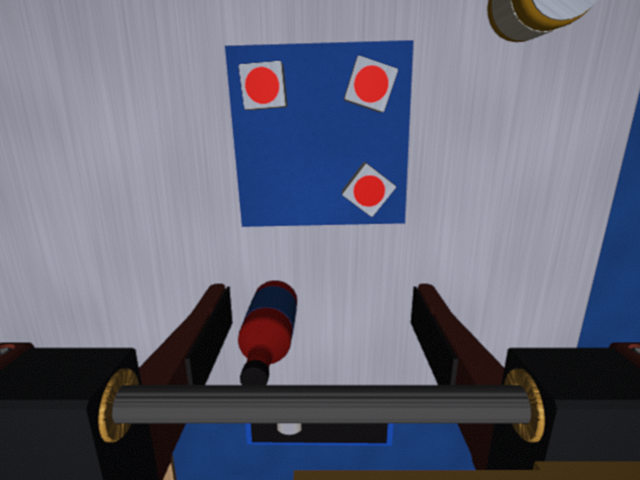

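The overhead view shows three burners at (262,85), (371,84) and (369,190), with yaws 4.4°, 72.6° and 53.4°. Before flipping I fit a quick arm model to check tilt reach.

```bash
cat > kin.py <<'E'
import numpy as np
from scipy.optimize import least_squares
from scipy.spatial.transform import Rotation as Ro
def fk(P,q):
    a,h,L2,L3,d,w,e=P
    z=lambda t:Ro.from_rotvec([0,0,t]); y=lambda t:Ro.from_rotvec([0,t,0])
    R=z(q[0])*y(q[1]);p=np.array([0,0,h])+z(q[0]).apply([a,w,0])+R.apply([0,0,L2])
    R=R*y(q[2]);p=p+R.apply([e,0,L3]);R=R*z(q[3])*y(q[4])*z(q[5])
    return p+R.apply([0,0,d]),R
D=[([.0139+1.0,.35948,1.51139,0,1.27249,-.11507],[.25617,.54176,.18444]),([.11,.25,1.56,0,1.33,.01],[.5366,.128,.2294]),([-.08,.33,1.41,0,1.40,-.19],[.6112,.0183,.2393]),
([-.08,.43,1.54,0,1.18,-.19],[.6155,.0171,.133]),([-.08405,.37058,1.46019,0,1.30278,-.18513],[.61849,.01702,.1975]),([-.08,.46,1.57,0,1.11,-.18],[.614,.0181,.1025]),
([.26,.69,1.04,.09,1.71,.28],[.627,.276,.1605]),([.24,.75,.75,.09,1.93,.28],[.6899,.2761,.2289]),([-.35,.27,1.28,-.01,1.6,-.35],[.5813,-.1387,.3342])]
S=least_squares(lambda P:np.ravel([fk(P,q)[0]-p for q,p in D]),[0,.4,.45,.4,.25,.07,0],x_scale=.1,loss="soft_l1",f_scale=.004);P=S.x
lo=np.array([-2.97,-1.01,.21,-.96,.2,-2.98]);hi=np.array([2.97,2.36,2.38,4.11,2.71,2.98])
def ik(p,R,q0):
    f=lambda q:(lambda r:np.r_[(r[0]-p)*5,(r[1].inv()*R*C).as_rotvec()])(fk(P,q))
    s=least_squares(f,np.clip(q0,lo+.02,hi-.02),bounds=(lo,hi));return s.x,np.abs(s.fun).max()
# constant turn between model tool frame and real tool frame
C=(Ro.from_quat([.2191215,.9756972,-.0008,-.0003]).inv()*fk(P,D[0][0])[1])
E
python3 - <<'E'
from kin import *;from h import T,arm
print(P.round(3),np.abs(S.fun).max().round(4),C.as_rotvec().round(2))
s=arm.observe();p,R=fk(P,s["q"]);print(p-s["position"],((R*C.inv()).inv()*Ro.from_quat(s["eef_rot"])).as_rotvec())
def tcp(g,Rr,b):return np.array(g)-0+Rr.as_matrix()[:,2]*b   # b: TCP beyond the point g
for n,g,yw in(("A",(.579,-.351,.025),-126.6),("B",(.5765,-.2155,.025),-107.4),("C",(.438,-.2165,.025),-85.6),("mid",(.45,.0,.03),-90),("pad0",(.511,.3265,.025),-90.9),("pad1",(.510,.231,.025),-90.9),("pad3",(.407,.233,.025),-90.9)):
    q=np.array([np.arctan2(g[1],g[0])-.1,.5,1.5,0,1.2,1.3]);
    for t in(0,20,30,45,60,0,-20,-30,-45,-60):
        if t==0:q=np.array([np.arctan2(g[1],g[0])-.1,.5,1.5,0,1.2,1.3])
        Rr=T(yw,0,t);q,e=ik(tcp(g,Rr,.045),Rr,q);print(n,t,e.round(3),q.round(2))
E
```

```text
[0.005 0.259 0.612 0.427 0.42  0.068 0.106] 0.0047 [ 0.    0.   -1.57]
[-0.00151286  0.00061897 -0.00167139] [ 6.30696408e-05 -3.19071378e-05 -1.80122292e-06]
A 0 0.0 [-0.65  0.68  1.52  0.    0.95  1.56]
A 20 0.0 [-0.65  0.59  1.84  0.01  0.37  1.55]
A 30 0.072 [-0.65  0.58  1.91  0.    0.2   1.56]
A 45 0.251 [-0.54  0.58  1.92 -0.96  0.2   2.62]
A 60 0.48 [-0.54  0.56  1.91 -0.96  0.2   2.63]
A 0 0.0 [-0.65  0.68  1.52  0.    0.95  1.56]
A -20 0.0 [-0.65  0.85  1.18 -0.    1.46  1.57]
A -30 0.0 [-0.64  0.96  1.   -0.    1.7   1.57]
A -45 0.0 [-0.64  1.14  0.73 -0.    2.06  1.57]
A -60 0.0 [-0.64  1.34  0.43 -0.01  2.42  1.56]
B 0 0.0 [-0.47  0.61  1.67  0.    0.86  1.41]
B 20 0.0 [-0.51  0.54  1.98  0.25  0.29  1.14]
B 30 0.034 [-0.57  0.57  2.16  2.22  0.2  -0.89]
B 45 0.0 [-0.59  0.7   2.32  2.81  0.67 -1.52]
B 60 0.084 [-0.66  0.87  2.38  2.78  1.06 -1.6 ]
B 0 0.0 [-0.47  0.61  1.67  0.    0.86  1.41]
B -20 0.0 [-0.44  0.78  1.35 -0.05  1.36  1.45]
B -30 0.0 [-0.43  0.88  1.19 -0.06  1.59  1.46]
B -45 0.0 [-0.42  1.05  0.96 -0.09  1.92  1.46]
B -60 0.0 [-0.41  1.22  0.73 -0.12  
[... 1702 characters left out ...]
2.87]
pad1 0 0.0 [0.3  0.56 1.8  0.   0.78 1.89]
pad1 -20 0.0 [0.24 0.71 1.53 0.09 1.25 1.79]
pad1 -30 0.0 [0.22 0.8  1.39 0.12 1.46 1.77]
pad1 -45 0.0 [0.2  0.96 1.19 0.15 1.76 1.75]
pad1 -60 0.0 [0.19 1.12 1.01 0.2  2.05 1.76]
pad3 0 0.0 [0.37 0.48 2.   0.   0.66 1.96]
pad3 20 0.0 [ 0.51  0.45  2.25 -0.92  0.22  2.98]
pad3 30 0.148 [ 0.51  0.43  2.24 -0.95  0.22  2.98]
pad3 45 0.369 [ 0.52  0.4   2.23 -0.96  0.25  2.98]
pad3 60 0.591 [ 0.53  0.36  2.22 -0.96  0.28  2.98]
pad3 0 0.0 [0.37 0.48 2.   0.   0.66 1.96]
pad3 -20 0.0 [0.29 0.62 1.76 0.12 1.1  1.81]
pad3 -30 0.0 [0.26 0.71 1.64 0.14 1.31 1.77]
pad3 -45 0.0 [0.23 0.86 1.47 0.17 1.59 1.75]
pad3 -60 0.0 [0.21 1.01 1.31 0.21 1.85 1.74]
```

```bash
cat >> h.py <<'E'
B=.047
def gp(g,yaw,t): R=T(yaw,0,t); return (np.array(g)+R.as_matrix()[:,2]*B,R)
def chain(gs,start=None):
    "rows, each relative to the goal before"
    for i,g in enumerate(gs): rel([g],start) ; start=g
E
python3 - <<'E'
from h import *;from kin import ik,fk,P
A=(.579,-.351)
st=[gp((*A,.25),-126.6,0),gp((*A,.15),-126.6,-70),gp((*A,.029),-126.6,-70),gp((*A,.10),-126.6,-70),gp((*A,.10),-126.6,20),gp((*A,.032),-126.6,20)]
q=arm.observe()["q"];q[5]=1.5
for p,R in st: q,e=ik(p,R,q);print(e.round(4),q.round(2),p.round(3))
chain(st)
E
```

```text
0.0 [-0.65  0.46  1.31  0.    1.38  1.56] [ 0.579 -0.351  0.203]
0.0248 [-0.64  1.31  0.32 -0.01  2.71  1.56] [ 0.544 -0.325  0.134]
0.0 [-0.64  1.48  0.23 -0.01  2.66  1.56] [ 0.544 -0.325  0.013]
0.0 [-0.64  1.39  0.26 -0.01  2.71  1.56] [ 0.544 -0.325  0.084]
0.0 [-0.65  0.47  1.79  0.01  0.53  1.56] [ 0.592 -0.361  0.056]
0.0 [-0.65  0.58  1.83  0.01  0.38  1.55] [ 0.592 -0.361 -0.012]
at [ 0.5168 -0.346   0.35  ] q [-0.7   0.3   1.2  -0.01  1.65 -0.7 ]
[-0.0039, 0.0119, 2.2104, -0.0048, 0.0637, 0.1464]
at [ 0.5168 -0.346   0.35  ] q [-0.7   0.3   1.2  -0.01  1.65 -0.7 ]
[0.0, -1.2217, 0.0, -0.0442, -0.0, 0.0691]
at [ 0.5168 -0.346   0.35  ] q [-0.7   0.3   1.2  -0.01  1.65 -0.7 ]
[0.0, 0.0, 0.0, 0.1137, 0.0, 0.0414]
at [ 0.5168 -0.346   0.35  ] q [-0.7   0.3   1.2  -0.01  1.65 -0.7 ]
[0.0, 0.0, 0.0, -0.0667, 0.0, -0.0243]
at [ 0.5168 -0.346   0.35  ] q [-0.7   0.3   1.2  -0.01  1.65 -0.7 ]
[0.0, 1.5708, 0.0, 0.047, 0.0, -0.047]
at [ 0.5168 -0.346   0.35  ] q [-0.7   0.3   1.2  -0.01  1.65 -0.7 ]
[0.0, 0.0, 0.0, -0.0233, 0.0, 0.0639]
```

```bash
python3 - <<'E'
from h import *;from kin import ik,fk,P
A=(.579,-.351);S=(.53,-.32);p0=(.5115,.3265)
st=[gp((*A,.25),-126.6,0),gp((*A,.13),-126.6,-66),gp((*A,.029),-126.6,-66),gp((*S,.10),-121,-66),gp((*S,.10),-121,24),gp((*S,.032),-121,24),gp((*S,.13),-121,24),gp((*S,.13),-121,-66),gp((*S,.031),-121,-66),gp((*S,.15),-121,-66),gp((*S,.15),-121,24),gp((*p0,.12),-57,24),gp((*p0,.021),-57,24)]
q=arm.observe()["q"];q[5]=1.5
for p,R in st: q,e=ik(p,R,q);print(e.round(4),q.round(2),p.round(3))
import io,contextlib
b=io.StringIO()
with contextlib.redirect_stdout(b):chain(st)
print("\n".join(l for l in b.getvalue().split("\n") if l[:1]=="["))
E
```

```text
0.0 [-0.65  0.46  1.31  0.    1.38  1.56] [ 0.579 -0.351  0.203]
0.0 [-0.64  1.31  0.34 -0.01  2.65  1.56] [ 0.545 -0.325  0.111]
0.0 [-0.64  1.41  0.32 -0.01  2.56  1.56] [ 0.545 -0.325  0.01 ]
0.0 [-0.61  1.21  0.65 -0.1   2.43  1.46] [ 0.493 -0.298  0.081]
0.0 [-0.69  0.4   1.98  0.18  0.35  1.27] [ 0.546 -0.33   0.057]
0.008 [-0.69  0.53  2.02  0.32  0.2   1.12] [ 0.546 -0.33  -0.011]
0.0 [-0.69  0.35  1.95  0.15  0.43  1.3 ] [ 0.546 -0.33   0.087]
0.0 [-0.61  1.18  0.65 -0.11  2.46  1.46] [ 0.493 -0.298  0.111]
0.0 [-0.61  1.29  0.63 -0.1   2.37  1.47] [ 0.493 -0.298  0.012]
0.0 [-0.61  1.16  0.64 -0.11  2.49  1.45] [ 0.493 -0.298  0.131]
0.0 [-0.69  0.32  1.93  0.13  0.48  1.32] [ 0.546 -0.33   0.107]
0.0 [0.41 0.35 1.99 0.17 0.39 1.27] [0.528 0.337 0.077]
0.0266 [0.41 0.54 2.03 0.38 0.2  1.04] [ 0.528  0.337 -0.022]
[-0.0039, 0.0119, 2.2104, -0.0048, 0.0637, 0.1464]
[0.0, -1.1519, -0.0, -0.0429, 0.0, 0.0921]
[0.0, 0.0, 0.0, 0.0923, 0.0, 0.0411]
[-0.0893, 0.0, -0.0398, -0.0883, 0.0085, 0.0238]
[0.0, 1.5708, 0.0, 0.047, -0.0, -0.047]
[0.0, 0.0, 0.0, -0.0277, 0.0, 0.0621]
[0.0, 0.0, 0.0, 0.0399, 0.0, -0.0895]
[0.0, -1.5708, -0.0, -0.047, 0.0, -0.047]
[0.0, 0.0, 0.0, 0.0904, 0.0, 0.0403]
[0.0, 0.0, 0.0, -0.1087, 0.0, -0.0484]
[0.0, 1.5708, 0.0, 0.047, -0.0, -0.047]
[0.4543, -0.0, -1.0204, -0.3407, -0.5618, -0.1188]
[0.0, 0.0, 0.0, -0.0403, 0.0, 0.0904]
```

```bash
cat >> h.py <<'E'
def plan(st,q=None):
    import io,contextlib
    from kin import ik
    q=arm.observe()["q"].copy() if q is None else np.array(q,float)
    b=io.StringIO()
    with contextlib.redirect_stdout(b):chain(st)
    L=[l for l in b.getvalue().split("\n") if l[:1]=="["]
    for (p,R),l in zip(st,L): q,e=ik(p,R,q);print(l,"|",e.round(3),q.round(2)[[0,2,3,4,5]],p.round(3))
E
python3 - <<'E'
from h import *
A=(.579,-.351);S=(.53,-.32);p0=(.5115,.3265)
q=arm.observe()["q"];q[5]=1.5
plan([gp((*A,.25),-126.6,0),gp((*A,.12),-126.6,-68),gp((*A,.029),-126.6,-68),gp((*S,.10),-121,-68),gp((*S,.10),-121,22),gp((*S,.032),-121,22),gp((*S,.13),-121,22),gp((*S,.13),-121,-70),gp((*S,.031),-121,-70),gp((*S,.15),-121,-70),gp((*S,.15),-121,20),gp((*p0,.12),-57,20),gp((*p0,.021),-57,20)],q)
E
```

```text
[-0.0039, 0.0119, 2.2104, -0.0048, 0.0637, 0.1464] | 0.0 [-0.65  1.31  0.    1.38  1.56] [ 0.579 -0.351  0.203]
[-0.0, -1.1868, 0.0, -0.0436, -0.0, 0.1006] | 0.0 [-0.64  0.3  -0.01  2.68  1.56] [ 0.544 -0.325  0.102]
[0.0, 0.0, 0.0, 0.0844, -0.0, 0.0341] | 0.0 [-0.64  0.27 -0.01  2.61  1.56] [ 0.544 -0.325  0.011]
[-0.0906, 0.0, -0.0366, -0.0874, 0.0086, 0.0268] | 0.0 [-0.61  0.62 -0.11  2.47  1.46] [ 0.493 -0.298  0.082]
[0.0, 1.5708, 0.0, 0.047, 0.0, -0.047] | 0.0 [-0.69  1.95  0.14  0.41  1.31] [ 0.545 -0.329  0.056]
[0.0, 0.0, 0.0, -0.0255, 0.0, 0.063] | 0.0 [-0.69  1.99  0.23  0.24  1.21] [ 0.545 -0.329 -0.012]
[0.0, 0.0, 0.0, 0.0367, -0.0, -0.0909] | 0.0 [-0.69  1.92  0.12  0.49  1.33] [ 0.545 -0.329  0.086]
[0.0, -1.6057, 0.0, -0.047, -0.0, -0.0486] | 0.0 [-0.61  0.6  -0.12  2.53  1.45] [ 0.492 -0.297  0.114]
[0.0, 0.0, 0.0, 0.093, 0.0, 0.0339] | 0.0 [-0.61  0.58 -0.11  2.45  1.46] [ 0.492 -0.297  0.015]
[0.0, 0.0, 0.0, -0.1118, 0.0, -0.0407] | 0.0 [-0.61  0.6  -0.12  2.55  1.44] [ 0.492 -0.297  0.134]
[0.0, 1.5708, 0.0, 0.047, 0.0, -0.047] | 0.0 [-0.68  1.87  0.09  0.6   1.37] [ 0.544 -0.328  0.106]
[0.382, 0.0, -1.0496, -0.3465, -0.5591, -0.0942] | 0.0 [0.42 1.92 0.11 0.51 1.33] [0.525 0.335 0.076]
[0.0, 0.0, 0.0, -0.0339, -0.0, 0.093] | 0.0 [0.42 2.   0.2  0.26 1.23] [ 0.525  0.335 -0.023]
```

>>> play_rows(moves=[[0, 0, 2.21, -0.005, 0.064, 0.146, 1], [0, 0, 2.21, -0.005, 0.064, 0.146, 1], [0, 0, 2.21, -0.005, 0.064, 0.146, 1], [0, 0, 2.21, -0.005, 0.064, 0.146, 1], [0, 0, 2.21, -0.005, 0.064, 0.146, 1], [0, 0, 2.21, -0.005, 0.064, 0.146, 1], [0, 0, 2.21, -0.005, 0.064, 0.146, 1], [0, 0, 2.21, -0.005, 0.064, 0.146, 1], [0, 0, 2.21, -0.005, 0.064, 0.146, 1], [0, 0, 2.21, -0.005, 0.064, 0.146, 1]])

```text
clock: 13.65
position: [0.58, -0.35, 0.2036]
eef_rot: [0.999, 0.034, -0.005, 0.001]
ft_force: [0.3, -0.7, -0.9]
finger_gap: 0.996
grasp_force: 0.0
```

>>> play_rows(moves=[[0, 0, 0.71, 0, 0, 0, 1], [0, 0, 0.71, 0, 0, 0, 1], [0, 0, 0.71, 0, 0, 0, 1], [0, 0, 0.71, 0, 0, 0, 1], [0, 0, 0.71, 0, 0, 0, 1], [0, 0, 0.71, 0, 0, 0, 1], [0, 0, 0.71, 0, 0, 0, 1]])

```text
clock: 14.35
position: [0.5797, -0.3509, 0.2036]
eef_rot: [0.95, -0.312, -0.004, 0.003]
ft_force: [-0.2, 0.2, -0.1]
finger_gap: 0.998
grasp_force: 0.0
```

```bash
python3 - <<'E'
from h import *
A=(.579,-.351)
plan([gp((*A,.14),-126.6,-68)])
E
```

```text
[0.0096, -1.18, -0.0002, -0.0435, -0.0003, 0.0815] | 0.0 [-0.64  0.3  -0.01  2.7   1.56] [ 0.544 -0.325  0.122]
```

>>> play_rows(moves=[[0, -0.15, 0, 0, 0, 0, 1], [0, -0.3, 0, -0.01, 0, 0.01, 1], [0, -0.45, 0, -0.02, 0, 0.02, 1], [0, -0.6, 0, -0.03, 0, 0.03, 1], [0, -0.75, 0, -0.04, 0, 0.05, 1], [0, -0.9, 0, -0.043, 0, 0.07, 1], [0.005, -1.05, 0, -0.043, 0, 0.08, 1], [0.01, -1.18, 0, -0.043, 0, 0.082, 1], [0.01, -1.18, 0, -0.043, 0, 0.082, 1], [0.01, -1.18, 0, -0.043, 0, 0.082, 1]])

```text
clock: 15.35
position: [0.5432, -0.326, 0.1193]
eef_rot: [0.785, -0.261, -0.532, -0.178]
ft_force: [-0.6, 0.4, 0.6]
finger_gap: 0.998
grasp_force: 0.0
```

```bash
python3 - <<'E'
from h import *
A=(.579,-.351)
plan([gp((*A,.029),-126.6,-68)]);print(arm.observe()["position"])
E
```

```text
[-0.0042, 0.0053, -0.0004, 0.1003, -0.0011, 0.0398] | 0.0 [-0.64  0.27 -0.01  2.61  1.56] [ 0.544 -0.325  0.011]
[ 0.5431629  -0.32595447  0.11931719]
```

>>> play_rows(force=30, moves=[[0, 0, 0, 0.03, -0.001, 0.012, 1], [0, 0, 0, 0.06, -0.001, 0.024, 1], [0, 0, 0, 0.085, -0.001, 0.034, 1], [0, 0, 0, 0.1, -0.001, 0.04, 1], [0, 0, 0, 0.1, -0.001, 0.04, 0.5], [0, 0, 0, 0.1, -0.001, 0.04, 0.5], [0, 0, 0, 0.1, -0.001, 0.04, 0.5], [0, 0, 0, 0.1, -0.001, 0.04, 0.5], [0, 0, 0, 0.1, -0.001, 0.04, 0.5], [0, 0, 0, 0.1, -0.001, 0.04, 0.5]])

```text
clock: 16.35
position: [0.545, -0.3267, 0.0155]
eef_rot: [0.787, -0.263, -0.53, -0.177]
ft_force: [2.7, -2.1, 5.5]
finger_gap: 0.61
grasp_force: 30.0
```

```bash
python3 - <<'E'
from h import *
S=(.53,-.32)
s=arm.observe();print(s["finger_gap"],s["grasp_force"])
p=s["position"].copy();R=Ro.from_quat(s["eef_rot"])
plan([(p+[0,0,.07],R),gp((*S,.10),-121,-68),gp((*S,.10),-121,22),gp((*S,.032),-121,22)])
E
```

```text
0.6097617161478036 30.00110685825348
[0.0, 0.0, 0.0, -0.0649, 0.0, -0.0263] | 0.0 [-0.65  0.29 -0.    2.67  1.57] [ 0.545 -0.327  0.086]
[-0.0954, -0.001, -0.0388, -0.0194, 0.0081, 0.0562] | 0.0 [-0.61  0.62 -0.11  2.47  1.46] [ 0.493 -0.298  0.082]
[0.0, 1.5708, 0.0, 0.047, 0.0, -0.047] | 0.0 [-0.69  1.95  0.14  0.41  1.31] [ 0.545 -0.329  0.056]
[0.0, 0.0, 0.0, -0.0255, 0.0, 0.063] | 0.0 [-0.69  1.99  0.23  0.24  1.21] [ 0.545 -0.329 -0.012]
```

>>> play_rows(moves=[[0, 0, 0, -0.03, 0, -0.012, 0.5], [0, 0, 0, -0.065, 0, -0.026, 0.5], [0, 0, 0, -0.09, 0, -0.036, 0.5], [-0.05, 0, -0.02, -0.1, 0.004, -0.01, 0.5], [-0.095, 0, -0.039, -0.1, 0.008, 0.02, 0.5], [-0.095, 0, -0.039, -0.1, 0.008, 0.023, 0.5], [-0.095, 0, -0.039, -0.1, 0.008, 0.023, 0.5]])

```text
clock: 17.05
position: [0.4927, -0.2968, 0.0985]
eef_rot: [0.799, -0.221, -0.539, -0.15]
ft_force: [0.3, -0.0, -1.5]
finger_gap: 0.615
grasp_force: 30.0
```

>>> play_rows(moves=[[0, 0.15, 0, 0.007, 0, -0.0005, 0.5], [0, 0.3, 0, 0.014, 0, -0.002, 0.5], [0, 0.45, 0, 0.02, 0, -0.005, 0.5], [0, 0.6, 0, 0.0265, 0, -0.008, 0.5], [0, 0.75, 0, 0.032, 0, -0.0125, 0.5], [0, 0.9, 0, 0.037, 0, -0.018, 0.5], [0, 1.05, 0, 0.041, 0, -0.0235, 0.5], [0, 1.2, 0, 0.044, 0, -0.03, 0.5], [0, 1.35, 0, 0.046, 0, -0.037, 0.5], [0, 1.5, 0, 0.047, 0, -0.044, 0.5]])

```text
clock: 18.05
position: [0.5452, -0.33, 0.0738]
eef_rot: [0.951, -0.265, 0.151, 0.042]
ft_force: [1.4, -0.2, -3.6]
finger_gap: 0.617
grasp_force: 30.0
```

```bash
python3 - <<'E'
from h import *
S=(.53,-.32)
s=arm.observe();print(s["finger_gap"],s["grasp_force"],s["ft_force"],s["position"])
plan([gp((*S,.10),-121,22),gp((*S,.036),-121,22)])
o=[]
for n,(x,y) in(("scene",(220,130)),("side",(260,210))):
    c=arm.camera(n);o.append(cv2.resize(c["img"][y:y+180,x:x+150,::-1],None,fx=2.6,fy=2.6,interpolation=2))
cv2.imwrite("pics/c9.png",np.hstack(o))
E
```

```text
0.6174430281012716 30.000324547290802 [ 1.37649005 -0.16668377 -3.58506938] [ 0.54521865 -0.32999139  0.07376707]
[0.0002, 0.0692, -0.0019, -0.0059, -0.0007, 0.0163] | 0.0 [-0.69  1.95  0.14  0.41  1.31] [ 0.545 -0.329  0.056]
[0.0, 0.0, 0.0, -0.024, 0.0, 0.0593] | 0.0 [-0.69  1.99  0.22  0.25  1.22] [ 0.545 -0.329 -0.008]
```

View pics/c9.png

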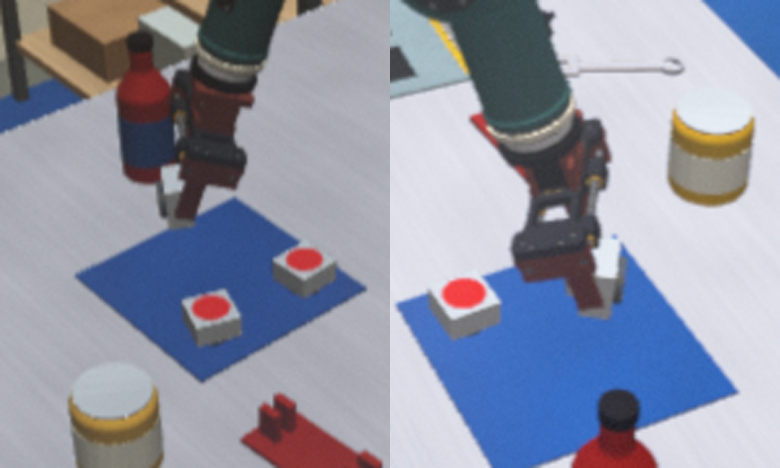

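The burner is held on edge with its crown outward, and the other two on the mat are undisturbed. Lowering it onto its side now.

>>> play_rows(moves=[[0, 0.07, 0, -0.008, 0, 0.025, 0.5], [0, 0.07, 0, -0.015, 0, 0.045, 0.5], [0, 0.07, 0, -0.02, 0, 0.06, 0.5], [0, 0.07, 0, -0.023, 0, 0.07, 0.5], [0, 0.07, 0, -0.024, 0, 0.075, 0.5], [0, 0.07, 0, -0.0255, 0, 0.079, 0.5], [0, 0.07, 0, -0.0255, 0, 0.079, 0.5]])

```text
clock: 18.85
position: [0.5432, -0.3273, -0.0124]
eef_rot: [0.947, -0.263, 0.18, 0.049]
ft_force: [0.4, 0.1, -1.0]
finger_gap: 0.616
grasp_force: 30.0
```

```bash
python3 - <<'E'
from h import *
s=arm.observe();print(s["finger_gap"],s["grasp_force"],s["ft_force"],s["position"],s["eef_rot"],s["q"].round(2))
R=Ro.from_quat(s["eef_rot"]).as_matrix();print("gp",s["position"]-B*R[:,2],R[:,2])
E
```

```text
0.6157759535087729 29.999684393405914 [ 0.35243977  0.11909575 -0.9987383 ] [ 0.54315335 -0.32731658 -0.01240881] [ 0.94676669 -0.26258014  0.17964619  0.04910949] [-0.69  0.53  1.98  0.21  0.27  1.23]
gp [ 0.52837769 -0.3185119   0.03133085] [ 0.31437572 -0.1873335  -0.93063101]
```

>>> play_rows(moves=[[0, 0.01, 0, -0.0005, 0, 0.001, 0.5], [0, 0.01, 0, -0.0005, 0, 0.001, 1], [0, 0.01, 0, -0.0005, 0, 0.001, 1], [0, 0.01, 0, -0.0005, 0, 0.001, 1], [0, 0.01, 0, -0.0005, 0, 0.001, 1], [0, 0.01, 0, -0.0005, 0, 0.001, 1], [0, 0.01, 0, -0.0005, 0, 0.001, 1], [0, 0.01, 0, 0.012, 0, -0.031, 1], [0, 0.01, 0, 0.03, 0, -0.075, 1], [0, 0.01, 0, 0.046, 0, -0.116, 1]])

```text
clock: 19.85
position: [0.542, -0.327, 0.1135]
eef_rot: [0.946, -0.262, 0.184, 0.051]
ft_force: [1.2, -0.4, 0.0]
finger_gap: 1.0
grasp_force: 0.0
```

>>> play_rows(moves=[[0, -0.15, 0, -0.007, 0, -0.0005, 1], [0, -0.3, 0, -0.014, 0, -0.002, 1], [0, -0.45, 0, -0.02, 0, -0.005, 1], [0, -0.6, 0, -0.0265, 0, -0.008, 1], [0, -0.75, 0, -0.032, 0, -0.0125, 1], [0, -0.9, 0, -0.037, 0, -0.018, 1], [0, -1.05, 0, -0.041, 0, -0.0235, 1], [0, -1.2, 0, -0.044, 0, -0.03, 1], [0, -1.35, 0, -0.046, 0, -0.037, 1], [0, -1.5, 0, -0.047, 0, -0.044, 1]])

```text
clock: 20.85
position: [0.4916, -0.2965, 0.1359]
eef_rot: [0.819, -0.227, -0.508, -0.141]
ft_force: [-0.3, 0.5, -0.7]
finger_gap: 1.001
grasp_force: 0.0
```

```bash
python3 - <<'E'
from h import *
s=arm.observe();print(s["position"],s["finger_gap"],s["ft_force"])
plan([gp((.531,-.32,.032),-121,-68)])
o=[]
for n,(x,y) in(("scene",(240,180)),("side",(260,250))):
    c=arm.camera(n);o.append(cv2.resize(c["img"][y:y+120,x:x+120,::-1],None,fx=3.2,fy=3.2,interpolation=2));cv2.imwrite(f"pics/{n}10.png",c["img"][:,:,::-1])
cv2.imwrite("pics/c10.png",np.hstack(o))
E
```

```text
[ 0.49163224 -0.29654442  0.13588138] 1.0012938328982146 [-0.25503411  0.45841358 -0.65986351]
[-0.0003, -0.0757, 0.0006, 0.1099, -0.0001, 0.0519] | 0.0 [-0.61  0.6  -0.1   2.41  1.47] [ 0.494 -0.298  0.014]
```

View pics/c10.png

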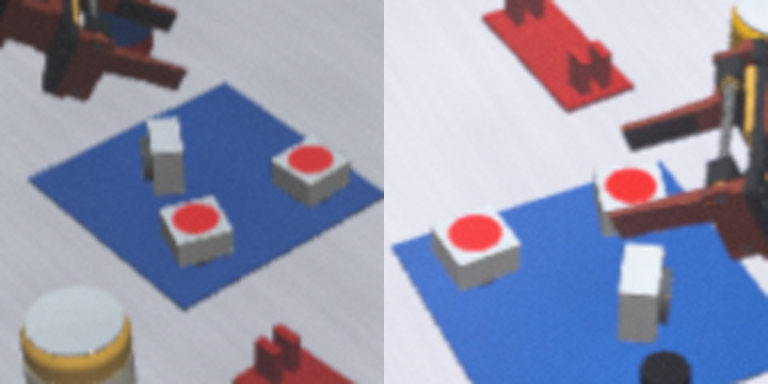

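The burner stands on its side with the crown outward; its top face is at (292,221) in scene and (341,333) in side. One ray check, then the regrasp.

```bash
python3 - <<'E'
from h import *
a=ray(arm.camera("side"),340.6,332.8,.057);b=ray(arm.camera("scene"),291.6,222,.057);print(a,b)
m=(a+b)/2
plan([gp((.5325,-.321,.034),-121,-68)])
E
```

```text
[ 0.53689252 -0.32097136  0.057     ] [ 0.53247173 -0.3176908   0.057     ]
[-0.0002, -0.0787, 0.0012, 0.1066, 0.0001, 0.0475] | 0.0 [-0.61  0.6  -0.1   2.42  1.47] [ 0.495 -0.299  0.016]
```

>>> play_rows(moves=[[0, -0.08, 0, 0.01, 0, 0.01, 1], [0, -0.08, 0, 0.04, 0, 0.02, 1], [0, -0.08, 0, 0.07, 0, 0.033, 1], [0, -0.08, 0, 0.095, 0, 0.042, 1], [0, -0.08, 0, 0.107, 0, 0.047, 1], [0, -0.08, 0, 0.107, 0, 0.047, 0.5], [0, -0.08, 0, 0.107, 0, 0.047, 0.5], [0, -0.08, 0, 0.107, 0, 0.047, 0.5], [0, -0.08, 0, 0.107, 0, 0.047, 0.5], [0, -0.08, 0, 0.107, 0, 0.047, 0.5]])

```text
clock: 22.05
position: [0.4965, -0.2994, 0.0201]
eef_rot: [0.799, -0.221, -0.538, -0.15]
ft_force: [2.3, -0.6, 1.6]
finger_gap: 0.614
grasp_force: 30.0
```

>>> play_rows(moves=[[0, 0, 0, 0, 0, 0, 0.5], [0, 0, 0, 0, 0, 0, 0.5], [0, 0, 0, -0.04, 0, -0.017, 0.5], [0, 0, 0, -0.08, 0, -0.033, 0.5], [0, 0, 0, -0.11, 0, -0.045, 0.5], [0, 0, 0, -0.13, 0, -0.053, 0.5]])

```text
clock: 22.65
position: [0.4969, -0.2998, 0.1612]
eef_rot: [0.8, -0.221, -0.538, -0.149]
ft_force: [-0.3, 0.2, -2.6]
finger_gap: 0.614
grasp_force: 30.0
```

>>> play_rows(moves=[[0, 0.15, 0, 0.007, 0, -0.0005, 0.5], [0, 0.3, 0, 0.014, 0, -0.002, 0.5], [0, 0.45, 0, 0.02, 0, -0.005, 0.5], [0, 0.6, 0, 0.0265, 0, -0.008, 0.5], [0, 0.75, 0, 0.032, 0, -0.0125, 0.5], [0, 0.9, 0, 0.037, 0, -0.018, 0.5], [0, 1.05, 0, 0.041, 0, -0.0235, 0.5], [0, 1.2, 0, 0.044, 0, -0.03, 0.5], [0, 1.35, 0, 0.046, 0, -0.037, 0.5], [0, 1.5, 0, 0.047, 0, -0.044, 0.5]])

```text
clock: 23.65
position: [0.5463, -0.3293, 0.1329]
eef_rot: [0.951, -0.264, 0.152, 0.042]
ft_force: [0.9, 0.2, -3.0]
finger_gap: 0.611
grasp_force: 30.0
```

```bash
python3 - <<'E'
from h import *
s=arm.observe();print(s["position"],s["finger_gap"],s["grasp_force"],s["ft_force"]);z=Ro.from_quat(s["eef_rot"]).as_matrix()[:,2];print(np.degrees(np.arccos(-z[2])))
plan([gp((.53,-.32,.16),-121,20),gp((.53,0,.16),-90,20),gp((.51,.325,.16),-57,20)])
E
```

```text
[ 0.54625665 -0.32933293  0.13287538] 0.6113494257367813 29.99916583299637 [ 0.86689051  0.1589182  -3.02966247]
18.20124751073107
[-0.0005, 0.0314, -0.0001, -0.0079, 0.0004, 0.0154] | 0.0 [-0.68  1.86  0.08  0.62  1.37] [ 0.544 -0.328  0.116]
[0.1851, 0.0, -0.5084, -0.157, -0.2826, -0.0572] | 0.0 [-0.17  2.04  0.11  0.56  1.32] [0.546 0.    0.116]
[0.197, 0.0, -0.5412, -0.0212, -0.3338, -0.0077] | 0.0 [0.42 1.89 0.09 0.61 1.35] [0.523 0.334 0.116]
```

>>> play_rows(moves=[[0.18, 0.03, -0.51, -0.157, -0.283, -0.057, 0.5], [0.18, 0.03, -0.51, -0.157, -0.283, -0.057, 0.5], [0.18, 0.03, -0.51, -0.157, -0.283, -0.057, 0.5], [0.18, 0.03, -0.51, -0.157, -0.283, -0.057, 0.5], [0.18, 0.03, -0.51, -0.157, -0.283, -0.057, 0.5], [0.18, 0.03, -0.51, -0.157, -0.283, -0.057, 0.5], [0.18, 0.03, -0.51, -0.157, -0.283, -0.057, 0.5], [0.18, 0.03, -0.51, -0.157, -0.283, -0.057, 0.5]])

```text
clock: 24.45
position: [0.547, 0.0029, 0.1375]
eef_rot: [0.985, 0.002, 0.17, -0.004]
ft_force: [-0.4, 0.2, -1.8]
finger_gap: 0.611
grasp_force: 30.0
```

>>> play_rows(moves=[[0.2, 0, -0.54, -0.02, -0.33, -0.008, 0.5], [0.2, 0, -0.54, -0.02, -0.33, -0.008, 0.5], [0.2, 0, -0.54, -0.02, -0.33, -0.008, 0.5], [0.2, 0, -0.54, -0.02, -0.33, -0.008, 0.5], [0.2, 0, -0.54, -0.02, -0.33, -0.008, 0.5], [0.2, 0, -0.54, -0.02, -0.33, -0.008, 0.5], [0.2, 0, -0.54, -0.02, -0.33, -0.008, 0.5], [0.2, 0, -0.54, -0.02, -0.33, -0.008, 0.5], [0.2, 0, -0.54, -0.02, -0.33, -0.008, 0.5]])

```text
clock: 25.35
position: [0.527, 0.3286, 0.1407]
eef_rot: [0.944, 0.28, 0.164, -0.055]
ft_force: [1.0, -0.7, -1.8]
finger_gap: 0.615
grasp_force: 30.0
```

```bash
python3 - <<'E'
from h import *
s=arm.observe();print(s["position"],s["finger_gap"],s["grasp_force"])
plan([gp((.505,.322,.06),-57,22.1),gp((.505,.322,.028),-57,22.1)])
E
```

```text
[0.52697952 0.32863705 0.14072798] 0.6149657014211246 29.998599886894226
[-0.0111, 0.0376, -0.0026, -0.0465, -0.005, 0.1154] | 0.0 [0.42 2.02 0.22 0.28 1.21] [0.52  0.332 0.016]
[0.0, 0.0, 0.0, -0.012, 0.0, 0.0296] | 0.0 [0.42 2.04 0.3  0.2  1.12] [ 0.52   0.332 -0.016]
```

```bash
python3 - <<'E'
from h import *
for yw in(-45,-68,-78):
    o=np.radians(yw+90);g=np.array([.5115,.3265])-.0078*np.array([np.cos(o),np.sin(o)])
    print(yw);plan([gp((*g,.06),yw,22.1),gp((*g,.028),yw,22.1)])
E
```

```text
-45
[0.0641, 0.0363, -0.1981, -0.0466, -0.0073, 0.1154] | 0.0 [0.35 2.01 0.48 0.35 0.71] [0.518 0.333 0.016]
[0.0, 0.0, 0.0, -0.012, 0.0, 0.0296] | 0.0 [0.35 2.03 0.61 0.28 0.57] [ 0.518  0.333 -0.016]
-68
[-0.0799, 0.0386, 0.1766, -0.0466, -0.0034, 0.1154] | 0.0 [ 0.48  2.02 -0.13  0.28  1.78] [0.521 0.33  0.016]
[0.0, 0.0, 0.0, -0.012, 0.0, 0.0296] | 0.0 [ 0.48  2.04 -0.18  0.2   1.83] [ 0.521  0.33  -0.016]
-78
[-0.1425, 0.0393, 0.3396, -0.047, -0.0017, 0.1152] | 0.0 [ 0.53  2.   -0.38  0.33  2.23] [0.521 0.329 0.016]
[0.0, 0.0, 0.0, -0.012, 0.0, 0.0296] | 0.0 [ 0.53  2.02 -0.49  0.26  2.35] [ 0.521  0.329 -0.016]
```

>>> play_rows(moves=[[0.03, 0.036, -0.1, -0.02, -0.003, 0.04, 0.5], [0.064, 0.036, -0.198, -0.035, -0.006, 0.085, 0.5], [0.064, 0.036, -0.198, -0.046, -0.007, 0.114, 0.5], [0.064, 0.036, -0.198, -0.047, -0.007, 0.115, 0.5], [0.064, 0.036, -0.198, -0.047, -0.007, 0.115, 0.5], [0.064, 0.036, -0.198, -0.047, -0.007, 0.115, 0.5]])

```text
clock: 25.95
position: [0.5209, 0.3334, 0.0198]
eef_rot: [0.907, 0.374, 0.18, -0.073]
ft_force: [-0.1, 0.5, -0.7]
finger_gap: 0.611
grasp_force: 30.0
```

```bash
python3 - <<'E'
from h import *
s=arm.observe();R=Ro.from_quat(s["eef_rot"]).as_matrix();z=R[:,2]
print("gp",s["position"]-B*z,"tilt",np.degrees(np.arccos(-z[2])),s["ft_force"],s["q"].round(2))
o=np.radians(45);g=np.array([.5115,.3265])-.0078*np.array([np.cos(o),np.sin(o)])
plan([gp((*g,.028),-45,22.1)])
E
```

```text
gp [0.50821655 0.32082233 0.06328303] tilt 22.36235898499028 [-0.08235947  0.47245337 -0.73134606] [0.35 0.46 2.   0.46 0.36 0.73]
[0.0026, -0.0046, -0.0025, -0.015, -0.0019, 0.0321] | 0.0 [0.35 2.03 0.61 0.28 0.57] [ 0.518  0.333 -0.016]
```

>>> play_rows(moves=[[0, -0.004, 0, -0.005, -0.001, 0.01, 0.5], [0, -0.004, 0, -0.01, -0.002, 0.02, 0.5], [0, -0.004, 0, -0.013, -0.002, 0.027, 0.5], [0, -0.004, 0, -0.014, -0.002, 0.03, 0.5], [0, -0.004, 0, -0.015, -0.002, 0.032, 0.5], [0, -0.004, 0, -0.015, -0.002, 0.032, 0.5]])

```text
clock: 26.55
position: [0.5168, 0.334, -0.0172]
eef_rot: [0.907, 0.375, 0.177, -0.073]
ft_force: [0.2, 0.6, -1.6]
finger_gap: 0.611
grasp_force: 30.0
```

>>> play_rows(moves=[[0, 0, 0, -0.0004, 0, 0.001, 0.5], [0, 0, 0, -0.0008, 0, 0.002, 0.5], [0, 0, 0, -0.001, 0, 0.003, 0.5], [0, 0, 0, -0.001, 0, 0.003, 0.5]])

```text
clock: 26.95
position: [0.5166, 0.3338, -0.0208]
eef_rot: [0.907, 0.375, 0.176, -0.073]
ft_force: [-0.4, -0.4, -2.1]
finger_gap: 0.612
grasp_force: 30.0
```

>>> play_rows(moves=[[0, 0, 0, -0.0004, 0, 0.001, 0.5], [0, 0, 0, -0.0008, 0, 0.002, 0.5], [0, 0, 0, -0.0008, 0, 0.002, 0.5], [0, 0, 0, -0.0008, 0, 0.002, 0.5]])

```text
clock: 27.35
position: [0.5165, 0.3338, -0.023]
eef_rot: [0.907, 0.375, 0.176, -0.073]
ft_force: [1.2, 0.7, -1.2]
finger_gap: 0.612
grasp_force: 30.0
```

>>> play_rows(moves=[[0, 0, 0, 0, 0, 0, 0.7], [0, 0, 0, 0, 0, 0, 1], [0, 0, 0, 0, 0, 0, 1], [0, 0, 0, 0, 0, 0, 1], [0, 0, 0, 0, 0, 0, 1], [0, 0, 0, 0, 0, 0, 1], [0, 0, 0, 0.005, 0, -0.012, 1], [0, 0, 0, 0.019, 0, -0.047, 1], [0, 0, 0, 0.037, 0, -0.093, 1], [0, 0, 0, 0.056, 0, -0.139, 1]])

```text
clock: 28.35
position: [0.5155, 0.3329, 0.1277]
eef_rot: [0.908, 0.375, 0.175, -0.072]
ft_force: [1.5, 1.3, -0.2]
finger_gap: 0.998
grasp_force: 0.0
```

```bash
cat >> h.py <<'E'
def crowns(c,z=.042,lo=40,hi=900):
    "dark round crowns seen on bright blocks: print candidates near the pads"
    h=cv2.cvtColor(c["img"],cv2.COLOR_RGB2HSV);w=((h[...,2]>150)&(h[...,1]<45)).astype(np.uint8)
    return w
E
python3 - <<'E'
from h import *
for n in("scene","side"):
    c=arm.camera(n);cv2.imwrite(f"pics/{n}11.png",c["img"][:,:,::-1])
    u,v=proj(c,(.5115,.3265,.02)).astype(int);print(n,(u,v))
    print(cv2.cvtColor(c["img"],cv2.COLOR_RGB2GRAY)[v-20:v+20:2,u-24:u+26:2])
print(arm.observe()["position"])
S=(.53,-.32);Bp=(.5765,-.2155)
plan([gp((.53,.0,.22),-90,0),gp((*Bp,.15),-107.4,-68),gp((*Bp,.030),-107.4,-68)])
E
```

```text
scene (np.int64(457), np.int64(354))
[[ 44  44  44  42  43  65 120 130 132 130 130 127 129 130 131 129 128 110
   72  44  42  44  42  44  43]
 [ 44  43  42  42  43  43  58 110 129 130 128 126 126 129 130 129 105  51
   43  43  43  42  42  43  42]
 [ 44  45  45  44  43  43  52 105 128 127 128 126 127 127 130 129 126  74
   46  45  43  44  44  44  44]
 [ 44  42  44  43  43  69 121 129 130 127 129 126 127 129 130 130 128 125
   84  50  43  43  43  45  45]
 [ 42  42  46  47  95 125 131 130 148 151 161 129 100 101 107 109 128 131
  126 108  53  45  43  43  42]
 [ 44  43  70 109 129 131 130 116 165 159 117 112  84  97  97  80 119 151
  161 134 114  67  45  44  44]
 [ 45  91 124 128 130 129 130  92 164 146  83  88 109 140 139 107 109  83
  159 138 125 121  85  47  43]
 [109 134 133 132 131 129 127  80 160 121  95  88 142 149 152 147  94 101
  116 127 123 126 123 102  50]
 [128 131 130 132 132 130 108  68 153 107  75  78 120 145 151 147  99 100
   95 136 126 122 126 123 107]
 [129 132 131 132 127  92  49  59 150 144  60  85 106  88 112  99 117  88
   98 159 125 124 124 127 123]
 [130 131 131
[... 2829 characters left out ...]
 164 155 144 140 165 167 165]
 [ 71  72  73  79 140 164 164 164 160 162 162 164 162 164 159 152 131 106
   87  71  67  78 158 168 166]
 [ 89 103 123 144 161 164 163 163 162 162 164 147 126  98  78  73  69  68
   69  65  69  68 110 165 167]
 [160 164 165 165 161 166 165 165 165 164 162 105  67  70  66  69  69  67
   66  67  69  68  71 140 165]]
[0.52173388 0.33570392 0.1349123 ]
[-0.1493, -0.3776, 0.7741, -0.1991, 0.2439, -0.1228] | 0.0 [-0.13  1.68  0.    1.19  1.44] [0.53  0.    0.173]
[0.1801, -1.1772, 0.2671, 0.0049, 0.2025, 0.0406] | 0.0 [-0.41  0.64 -0.17  2.5   1.4 ] [ 0.535 -0.202  0.132]
[0.0, 0.0, 0.0, 0.1113, -0.0, 0.045] | 0.0 [-0.41  0.62 -0.14  2.39  1.43] [ 0.535 -0.202  0.012]
```

>>> play_rows(moves=[[-0.15, -0.38, 0.77, -0.06, 0.07, -0.12, 1], [-0.15, -0.38, 0.77, -0.199, 0.244, -0.123, 1], [-0.15, -0.38, 0.77, -0.199, 0.244, -0.123, 1], [-0.15, -0.38, 0.77, -0.199, 0.244, -0.123, 1], [-0.15, -0.38, 0.77, -0.199, 0.244, -0.123, 1], [-0.15, -0.38, 0.77, -0.199, 0.244, -0.123, 1], [-0.15, -0.38, 0.77, -0.199, 0.244, -0.123, 1], [-0.15, -0.38, 0.77, -0.199, 0.244, -0.123, 1], [-0.15, -0.38, 0.77, -0.199, 0.244, -0.123, 1], [-0.15, -0.38, 0.77, -0.199, 0.244, -0.123, 1]])

```text
clock: 29.45
position: [0.5246, -0.0008, 0.166]
eef_rot: [1.0, 0.002, -0.008, 0.003]
ft_force: [0.1, 0.3, 0.0]
finger_gap: 1.001
grasp_force: 0.0
```

>>> play_rows(moves=[[0.18, -1.18, 0.267, 0.005, 0.2, 0.01, 1], [0.18, -1.18, 0.267, 0.005, 0.2, 0.01, 1], [0.18, -1.18, 0.267, 0.005, 0.2, 0.01, 1], [0.18, -1.18, 0.267, 0.005, 0.2, 0.01, 1], [0.18, -1.18, 0.267, 0.005, 0.2, 0.01, 1], [0.18, -1.18, 0.267, 0.005, 0.2, 0.02, 1], [0.18, -1.18, 0.267, 0.005, 0.2, 0.03, 1], [0.18, -1.18, 0.267, 0.005, 0.2, 0.04, 1], [0.18, -1.18, 0.267, 0.005, 0.2, 0.04, 1], [0.18, -1.18, 0.267, 0.005, 0.2, 0.04, 1]])

```text
clock: 30.45
position: [0.53, -0.2005, 0.1245]
eef_rot: [0.814, -0.125, -0.561, -0.08]
ft_force: [-0.6, -0.7, 1.3]
finger_gap: 1.002
grasp_force: 0.0
```

```bash
python3 - <<'E'
from h import *
c=arm.camera("scene");print(ray(c,459.5,348.5,.042))
burners(c)
d=arm.camera("side");print(ray(d,245,210.5,.042));burners(d)
for n,k in(("s",c),("d",d)):
    for a,ce,m in blobs(masks(k)["red"],50,160):print(n,a,ray(k,*ce,.041)[:2])
s=arm.observe();print(s["position"],s["finger_gap"],s["q"].round(2))
Bp=(.5765,-.2155)
plan([gp((*Bp,.030),-107.4,-68)])
E
```

```text
[0.50980884 0.3261338  0.042     ]
150 718 [341. 308.] disc [0.6399 0.0457] top [621.3  32.6] [414.4 329.9] 50.7
165 718 [341. 308.] disc [0.6399 0.0457] top [621.3  32.6] [414.4 329.9] 50.7
180 718 [341. 308.] disc [0.6399 0.0457] top [621.3  32.6] [414.4 329.9] 50.7
[0.51068417 0.3239592  0.042     ]
150 511 [312. 266.] disc [ 0.5919 -0.0284] top [606.7  -7.2] [460.5 310.2] 66.9
165 511 [312. 266.] disc [ 0.5919 -0.0284] top [606.7  -7.2] [460.5 310.2] 66.9
180 511 [312. 266.] disc [ 0.5919 -0.0284] top [600.   -1.5] [480.6 288.3] 62.2
150 914 [346. 394.] disc [ 0.4685 -0.4874] top [ 487.4 -473.2] [381.6 326.6] 66.0
165 914 [346. 394.] disc [ 0.4685 -0.4874] top [ 487.4 -473.2] [381.6 326.6] 66.0
180 914 [346. 394.] disc [ 0.4685 -0.4874] top [ 487.4 -473.2] [381.6 326.6] 66.0
s 58 [-1.09835506 -0.50569846]
s 64 [-1.04117155 -0.39509458]
s 61 [-1.13272842 -0.29039904]
s 72 [ 0.43582809 -0.21789034]
s 86 [ 0.57417109 -0.21624496]
d 115 [ 0.57752923 -0.21700881]
d 126 [ 0.43895939 -0.21863313]
d 103 [ 0.41376813 -0.5856228 ]
[ 0.53175162 -0.2014586   0.1305475 ] 1.0030081153240626 [-0.41  1.17  0.65 -0.18  2.5   1.4 ]
[0.0099, 0.0078, -0.0081, 0.1111, -0.0013, 0.0403] | 0.0 [-0.41  0.62 -0.14  2.39  1.43] [ 0.535 -0.202  0.012]
```

>>> play_rows(moves=[[0.01, 0.008, -0.008, 0.03, -0.001, 0.011, 1], [0.01, 0.008, -0.008, 0.06, -0.001, 0.022, 1], [0.01, 0.008, -0.008, 0.09, -0.001, 0.033, 1], [0.01, 0.008, -0.008, 0.111, -0.001, 0.04, 1], [0.01, 0.008, -0.008, 0.111, -0.001, 0.04, 1], [0.01, 0.008, -0.008, 0.111, -0.001, 0.04, 0.5], [0.01, 0.008, -0.008, 0.111, -0.001, 0.04, 0.5], [0.01, 0.008, -0.008, 0.111, -0.001, 0.04, 0.5], [0.01, 0.008, -0.008, 0.111, -0.001, 0.04, 0.5], [0.01, 0.008, -0.008, 0.111, -0.001, 0.04, 0.5]])

```text
clock: 31.55
position: [0.5334, -0.2033, 0.0105]
eef_rot: [0.818, -0.126, -0.555, -0.085]
ft_force: [1.9, -1.3, 2.2]
finger_gap: 0.612
grasp_force: 30.0
```

```bash
cat >> h.py <<'E'
def st():
    s=arm.observe();R=Ro.from_quat(s["eef_rot"]);M=R.as_matrix();z=M[:,2];p=s["position"].copy()
    print("gp",(p-B*z).round(4),"tilt",np.degrees(np.arccos(-z[2])).round(1),"yaw",np.degrees(np.arctan2(M[1,1],M[0,1])).round(1),"gap",round(s["finger_gap"],3),round(s["grasp_force"],1),s["ft_force"].round(1),"q",s["q"].round(2))
    return p,R
E
python3 - <<'E'
from h import *
p,R=st();S=(.53,-.32)
plan([(p+[0,0,.08],R),gp((*S,.11),-121,-68)])
E
```

```text
gp [ 0.5751 -0.2165  0.0279] tilt 68.3 yaw -107.5 gap 0.612 30.0 [ 1.9 -1.3  2.2] q [-0.41  1.31  0.62 -0.15  2.4   1.42]
[0.0, 0.0, 0.0, -0.0743, 0.0, -0.0296] | 0.0 [-0.41  0.64 -0.16  2.46  1.41] [ 0.533 -0.203  0.091]
[0.2184, 0.0056, 0.0873, -0.0056, 0.1021, 0.0091] | 0.0 [-0.61  0.63 -0.11  2.48  1.46] [ 0.493 -0.298  0.092]
```

>>> play_rows(moves=[[0, 0, 0, -0.03, 0, -0.012, 0.5], [0, 0, 0, -0.06, 0, -0.024, 0.5], [0, 0, 0, -0.08, 0, -0.032, 0.5], [0.1, 0, 0.04, -0.083, 0.04, -0.027, 0.5], [0.218, 0, 0.087, -0.083, 0.08, -0.022, 0.5], [0.218, 0, 0.087, -0.083, 0.102, -0.02, 0.5], [0.218, 0, 0.087, -0.083, 0.102, -0.02, 0.5], [0.218, 0, 0.087, -0.083, 0.102, -0.02, 0.5]])

```text
clock: 32.35
position: [0.4907, -0.2973, 0.0938]
eef_rot: [0.797, -0.221, -0.541, -0.15]
ft_force: [0.4, 0.3, -3.7]
finger_gap: 0.615
grasp_force: 30.0
```

>>> play_rows(moves=[[0, 0.15, 0, 0.007, 0, -0.0005, 0.5], [0, 0.3, 0, 0.014, 0, -0.002, 0.5], [0, 0.45, 0, 0.02, 0, -0.005, 0.5], [0, 0.6, 0, 0.0265, 0, -0.008, 0.5], [0, 0.75, 0, 0.032, 0, -0.0125, 0.5], [0, 0.9, 0, 0.037, 0, -0.018, 0.5], [0, 1.05, 0, 0.041, 0, -0.0235, 0.5], [0, 1.2, 0, 0.044, 0, -0.03, 0.5], [0, 1.35, 0, 0.046, 0, -0.037, 0.5], [0, 1.5, 0, 0.047, 0, -0.044, 0.5]])

```text
clock: 33.35
position: [0.5414, -0.3238, 0.0681]
eef_rot: [0.953, -0.262, 0.146, 0.04]
ft_force: [1.5, 0.1, -4.2]
finger_gap: 0.611
grasp_force: 30.0
```

```bash
python3 - <<'E'
from h import *
p,R=st();S=(.53,-.32)
plan([gp((*S,.033),-121,21.7)])
E
```

```text
gp [ 0.5293 -0.3166  0.1129] tilt 17.4 yaw -120.8 gap 0.611 30.0 [ 1.5  0.1 -4.2] q [-0.68  0.4   1.86  0.08  0.58  1.37]
[-0.0014, 0.0745, 0.0037, -0.0182, 0.0027, 0.0768] | 0.0 [-0.69  1.99  0.21  0.25  1.23] [ 0.545 -0.329 -0.011]
```

>>> play_rows(moves=[[0, 0.075, 0, -0.006, 0.001, 0.025, 0.5], [0, 0.075, 0, -0.012, 0.002, 0.05, 0.5], [0, 0.075, 0, -0.016, 0.002, 0.066, 0.5], [0, 0.075, 0, -0.018, 0.002, 0.074, 0.5], [0, 0.075, 0, -0.0185, 0.002, 0.077, 0.5], [0, 0.075, 0, -0.019, 0.002, 0.078, 0.5], [0, 0.075, 0, -0.019, 0.002, 0.078, 0.5]])

```text
clock: 34.05
position: [0.5447, -0.3306, -0.013]
eef_rot: [0.947, -0.262, 0.179, 0.05]
ft_force: [0.0, -0.2, -2.0]
finger_gap: 0.612
grasp_force: 30.0
```

```bash
python3 - <<'E'
from h import *
st()
E
```

```text
gp [ 0.5299 -0.3217  0.0308] tilt 21.5 yaw -120.9 gap 0.612 30.0 [ 0.  -0.2 -2. ] q [-0.69  0.54  1.97  0.21  0.27  1.23]
```

>>> play_rows(moves=[[0, 0.004, 0, -0.0004, 0, 0.001, 0.5], [0, 0.004, 0, -0.0004, 0, 0.001, 1], [0, 0.004, 0, -0.0004, 0, 0.001, 1], [0, 0.004, 0, -0.0004, 0, 0.001, 1], [0, 0.004, 0, -0.0004, 0, 0.001, 1], [0, 0.004, 0, -0.0004, 0, 0.001, 1], [0, 0.004, 0, -0.0004, 0, 0.001, 1], [0, 0.004, 0, 0.012, 0, -0.031, 1], [0, 0.004, 0, 0.03, 0, -0.075, 1], [0, 0.004, 0, 0.046, 0, -0.116, 1]])

```text
clock: 35.05
position: [0.5438, -0.3307, 0.1122]
eef_rot: [0.947, -0.262, 0.18, 0.05]
ft_force: [1.3, 0.8, -0.9]
finger_gap: 1.001
grasp_force: 0.0
```

>>> play_rows(moves=[[0, -0.15, 0, -0.007, 0, -0.0005, 1], [0, -0.3, 0, -0.014, 0, -0.002, 1], [0, -0.45, 0, -0.02, 0, -0.005, 1], [0, -0.6, 0, -0.0265, 0, -0.008, 1], [0, -0.75, 0, -0.032, 0, -0.0125, 1], [0, -0.9, 0, -0.037, 0, -0.018, 1], [0, -1.05, 0, -0.041, 0, -0.0235, 1], [0, -1.2, 0, -0.044, 0, -0.03, 1], [0, -1.35, 0, -0.046, 0, -0.037, 1], [0, -1.5, 0, -0.047, 0, -0.044, 1]])

```text
clock: 36.05
position: [0.4935, -0.3004, 0.135]
eef_rot: [0.817, -0.226, -0.512, -0.142]
ft_force: [0.4, -0.5, -0.0]
finger_gap: 0.997
grasp_force: 0.0
```

```bash
python3 - <<'E'
from h import *
st();plan([gp((.5315,-.3225,.033),-121,-68)])
for n in("scene","side"):
    c=arm.camera(n);h=cv2.cvtColor(c["img"],cv2.COLOR_RGB2HSV)
    X=proj(c,(.5315,-.3225,.057));w=(h[...,2]>185)&(h[...,1]<60)
    U,V=np.meshgrid(range(640),range(480));w&=(abs(U-X[0])<16)&(abs(V-X[1])<12)
    for a,ce,m in blobs(w,30,600):print(n,X.round(1),a,ce.round(1),ray(c,*ce,.057).round(4))
E
```

```text
gp [ 0.5298 -0.3221  0.1555] tilt 64.1 yaw -121.0 gap 0.997 0.0 [ 0.4 -0.5 -0. ] q [-0.62  1.14  0.66 -0.11  2.46  1.45]
[0.0008, -0.0679, 0.0003, 0.1077, -0.0006, 0.0519] | 0.0 [-0.61  0.6  -0.1   2.42  1.47] [ 0.494 -0.3    0.015]
scene [290.9 221.2] 234 [286.1 216.3] [ 0.5283 -0.3526  0.057 ]
side [338.9 333.8] 192 [339.2 334.5] [ 0.5311 -0.3249  0.057 ]
```

>>> play_rows(moves=[[0, -0.07, 0, 0.01, 0, 0.01, 1], [0, -0.07, 0, 0.04, 0, 0.022, 1], [0, -0.07, 0, 0.07, 0, 0.036, 1], [0, -0.07, 0, 0.095, 0, 0.046, 1], [0, -0.07, 0, 0.109, 0, 0.051, 1], [0, -0.07, 0, 0.109, 0, 0.051, 0.5], [0, -0.07, 0, 0.109, 0, 0.051, 0.5], [0, -0.07, 0, 0.109, 0, 0.051, 0.5], [0, -0.07, 0, 0.109, 0, 0.051, 0.5], [0, -0.07, 0, 0.109, 0, 0.051, 0.5]])

```text
clock: 37.15
position: [0.4954, -0.3016, 0.0157]
eef_rot: [0.8, -0.221, -0.537, -0.149]
ft_force: [3.0, -1.0, 1.7]
finger_gap: 0.61
grasp_force: 30.0
```

```bash
python3 - <<'E'
from h import *
st()
E
```

```text
gp [ 0.5327 -0.3239  0.0335] tilt 67.8 yaw -120.9 gap 0.61 30.0 [ 3.  -1.   1.7] q [-0.62  1.32  0.59 -0.11  2.42  1.46]
```

>>> play_rows(moves=[[0, 0, 0, 0, 0, 0, 0.5], [0, 0, 0, 0, 0, 0, 0.5], [0, 0, 0, -0.04, 0, -0.017, 0.5], [0, 0, 0, -0.08, 0, -0.033, 0.5], [0, 0, 0, -0.11, 0, -0.045, 0.5], [0, 0, 0, -0.13, 0, -0.053, 0.5]])

```text
clock: 37.75
position: [0.4955, -0.3017, 0.1565]
eef_rot: [0.8, -0.222, -0.537, -0.149]
ft_force: [0.6, 0.4, -2.4]
finger_gap: 0.614
grasp_force: 30.0
```

>>> play_rows(moves=[[0, 0.15, 0, 0.007, 0, -0.0005, 0.5], [0, 0.3, 0, 0.014, 0, -0.002, 0.5], [0, 0.45, 0, 0.02, 0, -0.005, 0.5], [0, 0.6, 0, 0.0265, 0, -0.008, 0.5], [0, 0.75, 0, 0.032, 0, -0.0125, 0.5], [0, 0.9, 0, 0.037, 0, -0.018, 0.5], [0, 1.05, 0, 0.041, 0, -0.0235, 0.5], [0, 1.2, 0, 0.044, 0, -0.03, 0.5], [0, 1.35, 0, 0.046, 0, -0.037, 0.5], [0, 1.5, 0, 0.047, 0, -0.044, 0.5]])

```text
clock: 38.75
position: [0.5445, -0.3309, 0.1282]
eef_rot: [0.952, -0.263, 0.153, 0.042]
ft_force: [1.1, 0.4, -3.5]
finger_gap: 0.613
grasp_force: 30.0
```

>>> play_rows(moves=[[0.18, 0.03, -0.51, -0.157, -0.283, -0.057, 0.5], [0.18, 0.03, -0.51, -0.157, -0.283, -0.057, 0.5], [0.18, 0.03, -0.51, -0.157, -0.283, -0.057, 0.5], [0.18, 0.03, -0.51, -0.157, -0.283, -0.057, 0.5], [0.18, 0.03, -0.51, -0.157, -0.283, -0.057, 0.5], [0.18, 0.03, -0.51, -0.157, -0.283, -0.057, 0.5], [0.18, 0.03, -0.51, -0.157, -0.283, -0.057, 0.5], [0.18, 0.03, -0.51, -0.157, -0.283, -0.057, 0.5]])

```text
clock: 39.55
position: [0.5448, 0.0012, 0.1323]
eef_rot: [0.985, 0.002, 0.17, -0.004]
ft_force: [0.2, -0.5, -3.0]
finger_gap: 0.614
grasp_force: 30.0
```

```bash
python3 - <<'E'
from h import *
st()
for yw in(-50,-95):
    print(yw)
    o=np.radians(yw+90);g=np.array([.510,.231])-.004*np.array([np.cos(o),np.sin(o)]);plan([gp((*g,.10),yw,22),gp((*g,.021),yw,22)])
E
```

```text
gp [0.5291 0.0008 0.1766] tilt 19.6 yaw -89.7 gap 0.614 30.0 [ 0.2 -0.5 -3. ] q [-0.18  0.18  2.    0.11  0.63  1.31]
-50
[0.2396, 0.0383, -0.6499, -0.0477, -0.2381, 0.0653] | 0.0 [0.17 2.07 0.46 0.43 0.65] [0.52  0.24  0.056]
[0.0, 0.0, 0.0, -0.0296, -0.0, 0.0732] | 0.0 [0.17 2.13 0.86 0.25 0.23] [ 0.52   0.24  -0.023]
-95
[-0.0393, 0.0427, 0.0843, -0.0448, -0.2282, 0.0663] | 0.0 [ 0.43  2.03 -0.44  0.45  2.46] [0.524 0.23  0.056]
[0.0, 0.0, 0.0, -0.0296, -0.0, 0.0732] | 0.0 [ 0.43  2.09 -0.78  0.27  2.82] [ 0.524  0.23  -0.023]
```

>>> play_rows(moves=[[0.24, 0.038, -0.65, -0.01, -0.05, 0, 0.5], [0.24, 0.038, -0.65, -0.02, -0.1, 0, 0.5], [0.24, 0.038, -0.65, -0.03, -0.15, 0.01, 0.5], [0.24, 0.038, -0.65, -0.04, -0.2, 0.03, 0.5], [0.24, 0.038, -0.65, -0.048, -0.238, 0.065, 0.5], [0.24, 0.038, -0.65, -0.048, -0.238, 0.065, 0.5], [0.24, 0.038, -0.65, -0.048, -0.238, 0.065, 0.5], [0.24, 0.038, -0.65, -0.048, -0.238, 0.065, 0.5]])

```text
clock: 40.35
position: [0.5241, 0.2348, 0.0576]
eef_rot: [0.923, 0.333, 0.181, -0.064]
ft_force: [0.4, 0.1, -2.2]
finger_gap: 0.615
grasp_force: 30.0
```

```bash
python3 - <<'E'
from h import *
st()
yw=-50;o=np.radians(yw+90);g=np.array([.510,.231])-.004*np.array([np.cos(o),np.sin(o)]);plan([gp((*g,.022),yw,22)])
E
```

```text
gp [0.5104 0.2236 0.1012] tilt 22.1 yaw -50.3 gap 0.615 30.0 [ 0.4  0.1 -2.2] q [0.16 0.35 2.05 0.45 0.44 0.66]
[0.005, -0.0015, -0.0039, -0.0295, -0.0064, 0.0735] | 0.0 [0.17 2.13 0.85 0.25 0.24] [ 0.52   0.24  -0.022]
```

>>> play_rows(moves=[[0, 0, 0, -0.008, -0.003, 0.02, 0.5], [0, 0, 0, -0.016, -0.006, 0.04, 0.5], [0, 0, 0, -0.023, -0.006, 0.058, 0.5], [0, 0, 0, -0.027, -0.006, 0.067, 0.5], [0, 0, 0, -0.029, -0.006, 0.072, 0.5], [0, 0, 0, -0.03, -0.006, 0.074, 0.5], [0, 0, 0, -0.03, -0.006, 0.074, 0.5]])

```text
clock: 41.05
position: [0.5215, 0.2393, -0.0214]
eef_rot: [0.923, 0.333, 0.182, -0.064]
ft_force: [-0.3, -0.2, -2.7]
finger_gap: 0.614
grasp_force: 30.0
```

```bash
python3 - <<'E'
from h import *
st()
E
```

```text
gp [0.5077 0.2281 0.0222] tilt 22.2 yaw -50.4 gap 0.614 30.0 [-0.3 -0.2 -2.7] q [0.17 0.51 2.11 0.82 0.25 0.27]
```

Down 1.5 mm, release, then go up.

>>> play_rows(moves=[[0, 0, 0, -0.0005, 0, 0.0015, 0.5], [0, 0, 0, -0.0005, 0, 0.0015, 0.7], [0, 0, 0, -0.0005, 0, 0.0015, 1], [0, 0, 0, -0.0005, 0, 0.0015, 1], [0, 0, 0, -0.0005, 0, 0.0015, 1], [0, 0, 0, -0.0005, 0, 0.0015, 1], [0, 0, 0, 0.005, 0, -0.012, 1], [0, 0, 0, 0.019, 0, -0.047, 1], [0, 0, 0, 0.037, 0, -0.093, 1], [0, 0, 0, 0.056, 0, -0.139, 1]])

```text
clock: 42.05
position: [0.5187, 0.2393, 0.1283]
eef_rot: [0.923, 0.334, 0.18, -0.063]
ft_force: [1.1, 1.8, 0.4]
finger_gap: 0.999
grasp_force: 0.0
```

```bash
python3 - <<'E'
from h import *
st()
for n in("scene","side"):
    c=arm.camera(n);cv2.imwrite(f"pics/{n}12.png",c["img"][:,:,::-1])
    for a,ce,m in blobs(masks(c)["red"],50,160):
        r=ray(c,*ce,.041)
        if r[0]>.3:print(n,a,r[:2])
Cp=(.438,-.2165)
plan([gp((.50,.0,.22),-90,0),gp((*Cp,.15),-85.6,-68),gp((*Cp,.030),-85.6,-68)])
E
```

```text
gp [0.505  0.2282 0.1719] tilt 21.9 yaw -50.3 gap 0.999 0.0 [1.1 1.8 0.4] q [0.18 0.22 1.98 0.32 0.63 0.82]
scene 72 [ 0.43582809 -0.21789034]
side 126 [ 0.43895939 -0.21863313]
[-0.1283, -0.3847, 0.6863, -0.1459, 0.1698, -0.1005] | 0.0 [-0.14  1.74  0.    1.17  1.43] [0.5   0.    0.173]
[-0.0456, -1.1862, -0.0676, -0.1054, 0.2198, 0.0406] | 0.0 [-0.32  1.2  -0.43  2.1   1.18] [ 0.395 -0.22   0.132]
[0.0, 0.0, 0.0, 0.1113, 0.0, 0.045] | 0.0 [-0.32  1.19 -0.4   1.97  1.25] [ 0.395 -0.22   0.012]
```

>>> play_rows(moves=[[-0.13, -0.385, 0.69, -0.04, 0.045, -0.1, 1], [-0.13, -0.385, 0.69, -0.146, 0.17, -0.1, 1], [-0.13, -0.385, 0.69, -0.146, 0.17, -0.1, 1], [-0.13, -0.385, 0.69, -0.146, 0.17, -0.1, 1], [-0.13, -0.385, 0.69, -0.146, 0.17, -0.1, 1], [-0.13, -0.385, 0.69, -0.146, 0.17, -0.1, 1], [-0.13, -0.385, 0.69, -0.146, 0.17, -0.1, 1], [-0.13, -0.385, 0.69, -0.146, 0.17, -0.1, 1], [-0.13, -0.385, 0.69, -0.146, 0.17, -0.1, 1]])

```text
clock: 43.05
position: [0.4945, 0.0001, 0.1651]
eef_rot: [1.0, -0.001, -0.007, 0.001]
ft_force: [0.6, -0.2, -0.4]
finger_gap: 1.002
grasp_force: 0.0
```

>>> play_rows(moves=[[-0.046, -1.19, -0.068, -0.02, 0.05, 0, 1], [-0.046, -1.19, -0.068, -0.04, 0.1, 0, 1], [-0.046, -1.19, -0.068, -0.06, 0.15, 0, 1], [-0.046, -1.19, -0.068, -0.08, 0.2, 0.01, 1], [-0.046, -1.19, -0.068, -0.105, 0.22, 0.01, 1], [-0.046, -1.19, -0.068, -0.105, 0.22, 0.02, 1], [-0.046, -1.19, -0.068, -0.105, 0.22, 0.03, 1], [-0.046, -1.19, -0.068, -0.105, 0.22, 0.04, 1], [-0.046, -1.19, -0.068, -0.105, 0.22, 0.04, 1], [-0.046, -1.19, -0.068, -0.105, 0.22, 0.04, 1]])

```text
clock: 44.05
position: [0.3886, -0.2197, 0.1264]
eef_rot: [0.823, 0.031, -0.567, 0.021]
ft_force: [0.7, -0.1, 1.1]
finger_gap: 1.0
grasp_force: 0.0
```

```bash
python3 - <<'E'
from h import *
st();plan([gp((.438,-.2165,.030),-85.6,-68)])
E
```

```text
gp [ 0.4324 -0.2164  0.1432] tilt 69.1 yaw -85.7 gap 1.0 0.0 [ 0.7 -0.1  1.1] q [-0.33  0.97  1.2  -0.44  2.11  1.19]
[-0.0019, 0.0187, -0.0004, 0.1086, 0.0006, 0.0352] | 0.0 [-0.32  1.19 -0.4   1.97  1.25] [ 0.395 -0.22   0.012]
```

>>> play_rows(moves=[[0, 0.019, 0, 0.03, 0, 0.009, 1], [0, 0.019, 0, 0.06, 0, 0.019, 1], [0, 0.019, 0, 0.09, 0, 0.029, 1], [0, 0.019, 0, 0.1085, 0, 0.035, 1], [0, 0.019, 0, 0.1085, 0, 0.035, 1], [0, 0.019, 0, 0.1085, 0, 0.035, 0.5], [0, 0.019, 0, 0.1085, 0, 0.035, 0.5], [0, 0.019, 0, 0.1085, 0, 0.035, 0.5], [0, 0.019, 0, 0.1085, 0, 0.035, 0.5], [0, 0.019, 0, 0.1085, 0, 0.035, 0.5]])

```text
clock: 45.05
position: [0.3955, -0.2207, 0.0145]
eef_rot: [0.829, 0.03, -0.558, 0.022]
ft_force: [1.8, -0.8, 3.1]
finger_gap: 0.613
grasp_force: 30.0
```

```bash
python3 - <<'E'
from h import *
p,R=st();S=(.53,-.32)
plan([(p+[0,0,.08],R),gp((*S,.11),-121,-68)])
E
```

```text
gp [ 0.439  -0.2174  0.0322] tilt 67.9 yaw -85.8 gap 0.613 30.0 [ 1.8 -0.8  3.1] q [-0.33  1.11  1.17 -0.41  1.98  1.24]
[0.0, 0.0, 0.0, -0.0741, 0.0002, -0.0301] | 0.0 [-0.33  1.2  -0.42  2.06  1.21] [ 0.396 -0.221  0.095]
[0.5705, -0.0028, 0.2286, 0.0365, 0.0838, -0.0836] | 0.0 [-0.61  0.63 -0.11  2.48  1.46] [ 0.493 -0.298  0.092]
```

>>> play_rows(moves=[[0, 0, 0, -0.03, 0, -0.012, 0.5], [0, 0, 0, -0.06, 0, -0.024, 0.5], [0, 0, 0, -0.08, 0, -0.032, 0.5], [0.15, 0, 0.06, -0.07, 0.03, -0.06, 0.5], [0.3, 0, 0.12, -0.055, 0.05, -0.085, 0.5], [0.45, 0, 0.18, -0.045, 0.07, -0.105, 0.5], [0.57, 0, 0.229, -0.04, 0.084, -0.115, 0.5], [0.57, 0, 0.229, -0.04, 0.084, -0.115, 0.5], [0.57, 0, 0.229, -0.04, 0.084, -0.115, 0.5], [0.57, 0, 0.229, -0.04, 0.084, -0.115, 0.5]])

```text
clock: 46.05
position: [0.4926, -0.2965, 0.0943]
eef_rot: [0.8, -0.221, -0.538, -0.149]
ft_force: [0.2, 0.8, -0.5]
finger_gap: 0.612
grasp_force: 30.0
```

>>> play_rows(moves=[[0, 0.15, 0, 0.007, 0, -0.0005, 0.5], [0, 0.3, 0, 0.014, 0, -0.002, 0.5], [0, 0.45, 0, 0.02, 0, -0.005, 0.5], [0, 0.6, 0, 0.0265, 0, -0.008, 0.5], [0, 0.75, 0, 0.032, 0, -0.0125, 0.5], [0, 0.9, 0, 0.037, 0, -0.018, 0.5], [0, 1.05, 0, 0.041, 0, -0.0235, 0.5], [0, 1.2, 0, 0.044, 0, -0.03, 0.5], [0, 1.35, 0, 0.046, 0, -0.037, 0.5], [0, 1.5, 0, 0.047, 0, -0.044, 0.5]])

```text
clock: 47.05
position: [0.5428, -0.324, 0.069]
eef_rot: [0.953, -0.261, 0.15, 0.041]
ft_force: [0.9, 0.2, -2.2]
finger_gap: 0.612
grasp_force: 30.0
```

```bash
python3 - <<'E'
from h import *
p,R=st();S=(.53,-.32)
plan([gp((*S,.0315),-121,22.1)])
E
```

```text
gp [ 0.5304 -0.3166  0.1137] tilt 17.9 yaw -120.7 gap 0.612 30.0 [ 0.9  0.2 -2.2] q [-0.68  0.4   1.87  0.08  0.57  1.37]
[-0.0018, 0.0729, 0.0057, -0.0205, 0.0032, 0.0786] | 0.0 [-0.69  2.    0.23  0.24  1.21] [ 0.545 -0.329 -0.012]
```

>>> play_rows(moves=[[0, 0.073, 0, -0.006, 0.001, 0.025, 0.5], [0, 0.073, 0, -0.012, 0.003, 0.05, 0.5], [0, 0.073, 0, -0.017, 0.003, 0.066, 0.5], [0, 0.073, 0, -0.019, 0.003, 0.074, 0.5], [0, 0.073, 0, -0.02, 0.003, 0.077, 0.5], [0, 0.073, 0, -0.02, 0.003, 0.0785, 0.5], [0, 0.073, 0, -0.02, 0.003, 0.0785, 0.5]])

```text
clock: 47.75
position: [0.5453, -0.3299, -0.0124]
eef_rot: [0.947, -0.261, 0.182, 0.049]
ft_force: [-0.6, -0.4, -0.6]
finger_gap: 0.614
grasp_force: 30.0
```

```bash
python3 - <<'E'
from h import *
st()
E
```

```text
gp [ 0.5303 -0.321   0.0313] tilt 21.7 yaw -120.8 gap 0.614 30.0 [-0.6 -0.4 -0.6] q [-0.69  0.53  1.97  0.22  0.26  1.21]
```

>>> play_rows(moves=[[0, 0.004, 0, -0.0004, 0, 0.001, 0.5], [0, 0.004, 0, -0.0004, 0, 0.001, 1], [0, 0.004, 0, -0.0004, 0, 0.001, 1], [0, 0.004, 0, -0.0004, 0, 0.001, 1], [0, 0.004, 0, -0.0004, 0, 0.001, 1], [0, 0.004, 0, -0.0004, 0, 0.001, 1], [0, 0.004, 0, -0.0004, 0, 0.001, 1], [0, 0.004, 0, 0.012, 0, -0.031, 1], [0, 0.004, 0, 0.03, 0, -0.075, 1], [0, 0.004, 0, 0.046, 0, -0.116, 1]])

```text
clock: 48.75
position: [0.5443, -0.3319, 0.1119]
eef_rot: [0.946, -0.262, 0.183, 0.05]
ft_force: [1.6, -0.5, -1.0]
finger_gap: 1.002
grasp_force: 0.0
```

>>> play_rows(moves=[[0, -0.15, 0, -0.007, 0, -0.0005, 1], [0, -0.3, 0, -0.014, 0, -0.002, 1], [0, -0.45, 0, -0.02, 0, -0.005, 1], [0, -0.6, 0, -0.0265, 0, -0.008, 1], [0, -0.75, 0, -0.032, 0, -0.0125, 1], [0, -0.9, 0, -0.037, 0, -0.018, 1], [0, -1.05, 0, -0.041, 0, -0.0235, 1], [0, -1.2, 0, -0.044, 0, -0.03, 1], [0, -1.35, 0, -0.046, 0, -0.037, 1], [0, -1.5, 0, -0.047, 0, -0.044, 1]])

```text
clock: 49.75
position: [0.4939, -0.3014, 0.1343]
eef_rot: [0.818, -0.227, -0.509, -0.142]
ft_force: [-0.9, 0.0, -0.7]
finger_gap: 0.997
grasp_force: 0.0
```

```bash
python3 - <<'E'
from h import *
st()
for n in("scene","side"):
    c=arm.camera(n);h=cv2.cvtColor(c["img"],cv2.COLOR_RGB2HSV)
    X=proj(c,(.535,-.3225,.057));w=(h[...,2]>185)&(h[...,1]<60)
    U,V=np.meshgrid(range(640),range(480));w&=(abs(U-X[0])<16)&(abs(V-X[1])<12)
    for a,ce,m in blobs(w,30,600):print(n,X.round(1),a,ce.round(1),ray(c,*ce,.057).round(4))
plan([gp((.535,-.3235,.034),-121,-68)])
E
```

```text
gp [ 0.53   -0.3232  0.1551] tilt 63.8 yaw -121.0 gap 0.997 0.0 [-0.9  0.  -0.7] q [-0.62  1.13  0.66 -0.11  2.46  1.45]
scene [290.  221.6] 143 [282.8 213.3] [ 0.5271 -0.3719  0.057 ]
scene [290.  221.6] 91 [289.8 221.5] [ 0.535  -0.3234  0.057 ]
side [340.2 333.4] 193 [341.3 334.5] [ 0.5359 -0.3269  0.057 ]
[-0.0005, -0.0611, 0.0026, 0.1004, -0.0018, 0.0412] | 0.0 [-0.61  0.58 -0.1   2.43  1.47] [ 0.498 -0.301  0.016]
```

>>> play_rows(moves=[[0, -0.065, 0, 0.01, -0.001, 0.004, 1], [0, -0.065, 0, 0.04, -0.001, 0.014, 1], [0, -0.065, 0, 0.07, -0.001, 0.027, 1], [0, -0.065, 0, 0.09, -0.001, 0.036, 1], [0, -0.065, 0, 0.102, -0.001, 0.041, 1], [0, -0.065, 0, 0.102, -0.001, 0.041, 0.5], [0, -0.065, 0, 0.102, -0.001, 0.041, 0.5], [0, -0.065, 0, 0.102, -0.001, 0.041, 0.5], [0, -0.065, 0, 0.102, -0.001, 0.041, 0.5], [0, -0.065, 0, 0.102, -0.001, 0.041, 0.5]])

```text
clock: 50.85
position: [0.502, -0.3049, 0.0258]
eef_rot: [0.803, -0.222, -0.533, -0.148]
ft_force: [2.2, -1.5, 2.1]
finger_gap: 0.618
grasp_force: 30.0
```

```bash
python3 - <<'E'
from h import *
st()
E
```

```text
gp [ 0.5391 -0.3272  0.0441] tilt 67.1 yaw -121.0 gap 0.618 30.0 [ 2.2 -1.5  2.1] q [-0.61  1.31  0.56 -0.11  2.44  1.46]
```

>>> play_rows(moves=[[0, 0, 0, 0, 0, 0, 0.5], [0, 0, 0, 0, 0, 0, 0.5], [0, 0, 0, -0.04, 0, -0.017, 0.5], [0, 0, 0, -0.08, 0, -0.033, 0.5], [0, 0, 0, -0.11, 0, -0.045, 0.5], [0, 0, 0, -0.13, 0, -0.053, 0.5]])

```text
clock: 51.45
position: [0.5006, -0.3044, 0.167]
eef_rot: [0.803, -0.222, -0.532, -0.148]
ft_force: [0.4, -0.5, -1.4]
finger_gap: 0.611
grasp_force: 30.0
```

>>> play_rows(moves=[[0, 0.15, 0, 0.007, 0, -0.0005, 0.5], [0, 0.3, 0, 0.014, 0, -0.002, 0.5], [0, 0.45, 0, 0.02, 0, -0.005, 0.5], [0, 0.6, 0, 0.0265, 0, -0.008, 0.5], [0, 0.75, 0, 0.032, 0, -0.0125, 0.5], [0, 0.9, 0, 0.037, 0, -0.018, 0.5], [0, 1.05, 0, 0.041, 0, -0.0235, 0.5], [0, 1.2, 0, 0.044, 0, -0.03, 0.5], [0, 1.35, 0, 0.046, 0, -0.037, 0.5], [0, 1.5, 0, 0.047, 0, -0.044, 0.5]])

```text
clock: 52.45
position: [0.5503, -0.3341, 0.1395]
eef_rot: [0.95, -0.263, 0.159, 0.044]
ft_force: [1.4, 0.0, -1.7]
finger_gap: 0.614
grasp_force: 30.0
```

```bash
python3 - <<'E'
from h import *
st()
for yw in(-30,-45,-60):
    print(yw)
    o=np.radians(yw+90);g=np.array([.407,.328])-.004*np.array([np.cos(o),np.sin(o)]);plan([gp((.50,0,.17),-90,20),gp((*g,.10),yw,22),gp((*g,.021),yw,22)])
E
```

```text
gp [ 0.5372 -0.3263  0.1839] tilt 19.0 yaw -121.0 gap 0.614 30.0 [ 1.4  0.  -1.7] q [-0.68  0.31  1.79  0.07  0.72  1.38]
-30
[0.1797, 0.0173, -0.5098, -0.1949, -0.2688, -0.0524] | 0.0 [-0.18  2.08  0.12  0.57  1.3 ] [0.516 0.    0.126]
[0.3753, 0.0317, -0.9777, -0.1198, -0.3398, 0.0302] | 0.0 [0.37 2.13 0.56 0.45 0.41] [0.414 0.34  0.056]
[0.0, 0.0, 0.0, -0.0296, 0.0, 0.0732] | 0.0 [ 0.37  2.2   1.03  0.28 -0.08] [ 0.414  0.34  -0.023]
-45
[0.1797, 0.0173, -0.5098, -0.1949, -0.2688, -0.0524] | 0.0 [-0.18  2.08  0.12  0.57  1.3 ] [0.516 0.    0.126]
[0.2815, 0.0331, -0.7333, -0.1172, -0.3376, 0.0312] | 0.0 [0.46 2.16 0.37 0.34 0.91] [0.417 0.338 0.056]
[0.0, 0.0, 0.0, -0.0296, 0.0, 0.0732] | 0.029 [0.43 2.19 0.86 0.2  0.39] [ 0.417  0.338 -0.023]
-60
[0.1797, 0.0173, -0.5098, -0.1949, -0.2688, -0.0524] | 0.0 [-0.18  2.08  0.12  0.57  1.3 ] [0.516 0.    0.126]
[0.1877, 0.0341, -0.4888, -0.1152, -0.3348, 0.032] | 0.0 [ 0.56  2.15 -0.04  0.3   1.64] [0.419 0.335 0.056]
[0.0, 0.0, 0.0, -0.0296, -0.0, 0.0732] | 0.064 [ 0.57  2.15 -0.13  0.2   1.74] [ 0.419  0.335 -0.023]
```

>>> play_rows(moves=[[0.18, 0.02, -0.51, -0.195, -0.269, -0.052, 0.5], [0.18, 0.02, -0.51, -0.195, -0.269, -0.052, 0.5], [0.18, 0.02, -0.51, -0.195, -0.269, -0.052, 0.5], [0.18, 0.02, -0.51, -0.195, -0.269, -0.052, 0.5], [0.18, 0.02, -0.51, -0.195, -0.269, -0.052, 0.5], [0.18, 0.02, -0.51, -0.195, -0.269, -0.052, 0.5], [0.18, 0.02, -0.51, -0.195, -0.269, -0.052, 0.5], [0.18, 0.02, -0.51, -0.195, -0.269, -0.052, 0.5]])

```text
clock: 53.25
position: [0.5129, 0.0046, 0.1245]
eef_rot: [0.985, 0.002, 0.17, -0.003]
ft_force: [0.1, 0.2, -1.4]
finger_gap: 0.616
grasp_force: 30.0
```

```bash
python3 - <<'E'
from h import *
st()
yw=-30;o=np.radians(yw+90);g=np.array([.407,.328])-.0141*np.array([np.cos(o),np.sin(o)]);plan([gp((*g,.12),yw,22.9),gp((*g,.0245),yw,22.9)])
E
```

```text
gp [0.4972 0.0043 0.1688] tilt 19.6 yaw -89.7 gap 0.616 30.0 [ 0.1  0.2 -1.4] q [-0.18  0.15  2.08  0.12  0.59  1.3 ]
[0.3736, 0.0499, -0.9722, -0.1125, -0.3274, 0.0122] | 0.0 [0.34 2.14 0.56 0.49 0.4 ] [0.409 0.332 0.077]
[0.0, 0.0, 0.0, -0.0372, 0.0, 0.088] | 0.0 [ 0.34  2.22  1.14  0.28 -0.22] [ 0.409  0.332 -0.019]
```

>>> play_rows(moves=[[0.37, 0.05, -0.97, -0.017, -0.047, 0, 0.5], [0.37, 0.05, -0.97, -0.034, -0.094, 0, 0.5], [0.37, 0.05, -0.97, -0.05, -0.14, 0, 0.5], [0.37, 0.05, -0.97, -0.066, -0.187, 0, 0.5], [0.37, 0.05, -0.97, -0.083, -0.234, 0, 0.5], [0.37, 0.05, -0.97, -0.1, -0.28, 0, 0.5], [0.37, 0.05, -0.97, -0.112, -0.325, 0.01, 0.5], [0.37, 0.05, -0.97, -0.112, -0.327, 0.012, 0.5], [0.37, 0.05, -0.97, -0.112, -0.327, 0.012, 0.5], [0.37, 0.05, -0.97, -0.112, -0.327, 0.012, 0.5]])

```text
clock: 54.25
position: [0.4151, 0.3261, 0.0776]
eef_rot: [0.851, 0.486, 0.174, -0.095]
ft_force: [0.9, -0.7, -1.4]
finger_gap: 0.611
grasp_force: 30.0
```

```bash
python3 - <<'E'
from h import *
st()
yw=-30;o=np.radians(yw+90);g=np.array([.407,.328])-.0141*np.array([np.cos(o),np.sin(o)]);plan([gp((*g,.0245),yw,22.9)])
E
```

```text
gp [0.4056 0.3106 0.1209] tilt 22.9 yaw -30.6 gap 0.611 30.0 [ 0.9 -0.7 -1.4] q [0.33 0.26 2.13 0.54 0.5  0.42]
[0.0102, 0.0008, -0.007, -0.0359, -0.0086, 0.0894] | 0.0 [ 0.34  2.22  1.14  0.28 -0.22] [ 0.409  0.332 -0.019]
```

>>> play_rows(moves=[[0.01, 0, -0.007, -0.01, -0.004, 0.025, 0.5], [0.01, 0, -0.007, -0.02, -0.0085, 0.05, 0.5], [0.01, 0, -0.007, -0.028, -0.0085, 0.07, 0.5], [0.01, 0, -0.007, -0.032, -0.0085, 0.08, 0.5], [0.01, 0, -0.007, -0.0345, -0.0085, 0.086, 0.5], [0.01, 0, -0.007, -0.035, -0.0085, 0.0875, 0.5], [0.01, 0, -0.007, -0.035, -0.0085, 0.0875, 0.5]])

```text
clock: 54.95
position: [0.4098, 0.3319, -0.0162]
eef_rot: [0.849, 0.49, 0.172, -0.099]
ft_force: [-0.1, 0.1, -1.0]
finger_gap: 0.612
grasp_force: 30.0
```

```bash
python3 - <<'E'
from h import *
st()
for n in("scene","side"):
    c=arm.camera(n);cv2.imwrite(f"pics/{n}13.png",c["img"][:,:,::-1])
E
```

```text
gp [0.4006 0.3161 0.0271] tilt 22.9 yaw -30.0 gap 0.612 30.0 [-0.1  0.1 -1. ] q [ 0.34  0.48  2.2   1.07  0.29 -0.14]
```

>>> play_rows(moves=[[0, 0, 0, -0.0004, 0, 0.001, 0.5], [0, 0, 0, -0.0008, 0, 0.002, 0.5], [0, 0, 0, -0.001, 0, 0.003, 0.5], [0, 0, 0, -0.001, 0, 0.003, 0.5]])

```text
clock: 55.45
position: [0.4092, 0.333, -0.0197]
eef_rot: [0.848, 0.491, 0.172, -0.099]
ft_force: [-0.0, 0.2, -1.2]
finger_gap: 0.613
grasp_force: 30.0
```

```bash
python3 - <<'E'
from h import *
st()
E
```

```text
gp [0.4    0.3172 0.0236] tilt 22.9 yaw -29.9 gap 0.613 30.0 [-0.   0.2 -1.2] q [ 0.35  0.49  2.21  1.1   0.29 -0.17]
```

Releasing and withdrawing upward.

>>> play_rows(moves=[[0, 0, 0, -0.0003, 0, 0.0007, 0.5], [0, 0, 0, -0.0003, 0, 0.0007, 0.7], [0, 0, 0, -0.0003, 0, 0.0007, 1], [0, 0, 0, -0.0003, 0, 0.0007, 1], [0, 0, 0, -0.0003, 0, 0.0007, 1], [0, 0, 0, -0.0003, 0, 0.0007, 1], [0, 0, 0, 0.005, 0, -0.012, 1], [0, 0, 0, 0.019, 0, -0.047, 1], [0, 0, 0, 0.037, 0, -0.093, 1], [0, 0, 0, 0.056, 0, -0.139, 1]])

```text
clock: 56.45
position: [0.4068, 0.3295, 0.1223]
eef_rot: [0.849, 0.49, 0.17, -0.098]
ft_force: [1.2, 1.0, 0.6]
finger_gap: 0.995
grasp_force: 0.0
```

>>> play_rows(moves=[[0, 0, 0, 0, 0.03, -0.04, 1], [0, 0, 0, -0.02, 0.08, -0.06, 1], [0, 0, 0, -0.04, 0.13, -0.06, 1], [0, 0, 0, -0.06, 0.18, -0.06, 1], [0, 0, 0, -0.08, 0.23, -0.06, 1], [0, 0, 0, -0.1, 0.28, -0.06, 1], [0, 0, 0, -0.1, 0.28, -0.06, 1], [0, 0, 0, -0.1, 0.28, -0.06, 1]])

```text
clock: 57.25
position: [0.5951, 0.0889, 0.1378]
eef_rot: [0.849, 0.489, 0.172, -0.099]
ft_force: [-0.7, 0.5, 0.7]
finger_gap: 0.999
grasp_force: 0.0
```

```bash
python3 - <<'E'
from h import *
st();o=[]
for n,(x,y) in(("scene",(355,280)),("side",(190,165))):
    c=arm.camera(n);cv2.imwrite(f"pics/{n}14.png",c["img"][:,:,::-1]);o.append(cv2.resize(c["img"][y:y+130,x:x+165 if n=="scene" else x+150,::-1],None,fx=2.5,fy=2.5,interpolation=2))
    for a,ce,m in blobs(masks(c)["red"],50,160):
        r=ray(c,*ce,.041)
        if r[0]>.3:print(n,a,r[:2])
    h=cv2.cvtColor(c["img"],cv2.COLOR_RGB2HSV)
    for p in((.5115,.3265),(.51,.231),(.407,.328)):print(n,p,"crown centre would be at",((proj(c,(*p,.042))-(x,y))*2.5).round(1))
cv2.imwrite("pics/c14.png",np.hstack(o))
E
```

```text
gp [0.5859 0.0731 0.1811] tilt 22.9 yaw -30.1 gap 0.999 0.0 [-0.7  0.5  0.7] q [-0.23  0.33  1.78  0.47  0.96  0.03]
scene (0.5115, 0.3265) crown centre would be at [260.4 172.4]
scene (0.51, 0.231) crown centre would be at [186.5 113.5]
scene (0.407, 0.328) crown centre would be at [331.1 120.8]
side (0.5115, 0.3265) crown centre would be at [137.5 112.6]
side (0.51, 0.231) crown centre would be at [161.4 150.8]
side (0.407, 0.328) crown centre would be at [ 58.8 129.3]
```

View pics/c14.png

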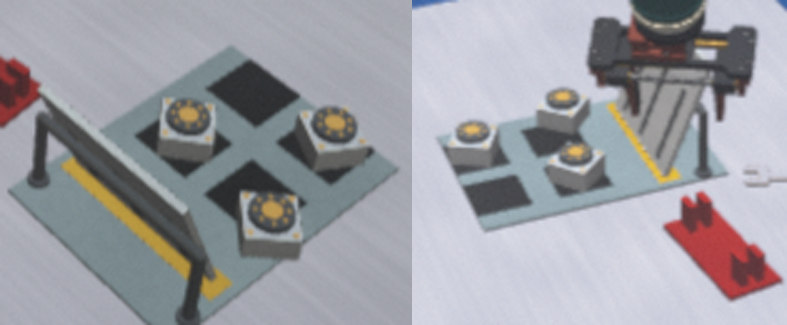

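The burner near the rear-left square was knocked aside. Its crown is at crop (273,210) against an expected (260,172) in scene, and it is still upright. The other two burners and the shield are fine, so I measure it and shift it back.

```bash
cat > m.py <<'E'
from h import *
def crown(c,g):
    "fit the dark+brass crown disc near world point g: centre at z .042 and top-face rect at z .034"
    h=cv2.cvtColor(c["img"],cv2.COLOR_RGB2HSV).astype(int);X=proj(c,(*g,.042))
    U,V=np.meshgrid(range(640),range(480));near=(abs(U-X[0])<26)&(abs(V-X[1])<26)
    w=(h[...,2]>150)&(h[...,1]<45)&near
    for a,ce,m in blobs(w,40,1500):
        k=max(cv2.findContours(m.astype(np.uint8),0,cv2.CHAIN_APPROX_NONE)[0],key=len)[:,0]
        P=np.array([ray(c,u,v,.034)[:2] for u,v in k],np.float32)*1000;r=cv2.minAreaRect(P);print(" top",a,np.round(r[0],1),np.round(r[1],1),round(r[2],1))
    br=(h[...,0]>10)&(h[...,0]<28)&(h[...,1]>90)&near
    for a,ce,m in blobs(br,8,200):print(" brass",a,ray(c,*ce,.042).round(4))
E
python3 - <<'E'
from m import *
print(ray(arm.camera("scene"),464.2,364,.042),ray(arm.camera("side"),250.4,204.2,.042))
for n in("scene","side"):
    c=arm.camera(n)
    for g in((.535,.355),(.51,.231),(.407,.328)):print(n,g);crown(c,g)
st();plan([gp((.50,.12,.30),0,0)])
E
```

```text
[0.53707362 0.36302279 0.042     ] [0.53949265 0.35347168 0.042     ]
scene (0.535, 0.355)
 top 116 [538.7 363.5] [47.9 53.9] 45.3
 top 232 [541.2 418.2] [33.5 81.7] 88.8
 brass 53 [0.5366 0.3606 0.042 ]
scene (0.51, 0.231)
 top 556 [481.  155.9] [ 65.6 146.7] 89.1
 top 102 [509.7 233.1] [51.3 54.4] 38.2
 top 58 [592.2 242.5] [41.4 11.4] 88.3
 brass 42 [0.5088 0.2312 0.042 ]
scene (0.407, 0.328)
 top 1282 [376.  303.2] [149.8 128.5] 35.9
 brass 40 [0.4056 0.33   0.042 ]
side (0.535, 0.355)
 brass 16 [0.5402 0.3613 0.042 ]
 brass 26 [0.5888 0.2903 0.042 ]
 brass 19 [0.5116 0.2309 0.042 ]
side (0.51, 0.231)
 brass 16 [0.5402 0.3613 0.042 ]
 brass 51 [0.5884 0.2624 0.042 ]
 brass 19 [0.5116 0.2309 0.042 ]
side (0.407, 0.328)
 brass 18 [0.4076 0.3303 0.042 ]
gp [0.5826 0.077  0.182 ] tilt 22.9 yaw -29.8 gap 1.004 0.0 [-0.4  0.7  0.7] q [-0.23  0.33  1.79  0.47  0.96  0.03]
[0.1035, -0.3907, -0.5133, 0.0242, -0.093, -0.1139] | 0.0 [ 0.1   1.6  -0.    1.37  0.1 ] [0.5   0.12  0.253]
```

```bash
python3 - <<'E'
from h import *
plan([gp((.5385,.361,.17),-45,12),gp((.5385,.361,.024),-45,12)])
E
```

```text
[-0.0801, -0.189, 0.2532, 0.1929, -0.1768, 0.0975] | 0.0 [0.44 1.66 0.09 0.9  1.18] [0.545 0.368 0.124]
[0.0, 0.0, 0.0, -0.0304, 0.0, 0.1428] | 0.0 [0.44 1.78 0.13 0.58 1.13] [ 0.545  0.368 -0.022]
```

>>> play_rows(moves=[[-0.08, -0.19, 0.253, 0.03, -0.03, -0.02, 1], [-0.08, -0.19, 0.253, 0.06, -0.06, -0.01, 1], [-0.08, -0.19, 0.253, 0.09, -0.09, 0.01, 1], [-0.08, -0.19, 0.253, 0.12, -0.12, 0.03, 1], [-0.08, -0.19, 0.253, 0.15, -0.15, 0.06, 1], [-0.08, -0.19, 0.253, 0.18, -0.17, 0.085, 1], [-0.08, -0.19, 0.253, 0.193, -0.177, 0.097, 1], [-0.08, -0.19, 0.253, 0.193, -0.177, 0.097, 1], [-0.08, -0.19, 0.253, 0.193, -0.177, 0.097, 1]])

```text
clock: 58.45
position: [0.5452, 0.3679, 0.1238]
eef_rot: [0.918, 0.382, 0.096, -0.039]
ft_force: [-0.5, -0.3, 0.4]
finger_gap: 0.998
grasp_force: 0.0
```

```bash
python3 - <<'E'
from m import *
st();plan([gp((.5385,.361,.024),-45,12)])
c=arm.camera("wrist");cv2.imwrite("pics/w15.png",c["img"][:,:,::-1]);print(proj(c,(.5385,.361,.042)),proj(c,(.5115,.3265,.004)));crown(c,(.5385,.361))
h=cv2.cvtColor(c["img"],cv2.COLOR_RGB2HSV).astype(int)
for a,ce,m in blobs((h[...,0]>10)&(h[...,0]<28)&(h[...,1]>90),60,1500):print(a,ce.round(0),ray(c,*ce,.042).round(4))
E
```

```text
gp [0.5384 0.361  0.1698] tilt 11.9 yaw -44.9 gap 0.998 0.0 [-0.5 -0.3  0.4] q [0.44 0.39 1.65 0.09 0.9  1.18]
[0.0001, 0.0019, 0.0025, -0.0299, 0.0, 0.1427] | 0.0 [0.44 1.78 0.13 0.58 1.13] [ 0.545  0.368 -0.022]
[322.87723911 268.045121  ] [328.40509252 307.41631548]
 top 66 [536.7 386.1] [13.5  6.1] 2.6
 top 86 [562.1 358. ] [17.3  7.6] 80.3
 top 281 [527.6 350.6] [16.9 42.5] 45.5
 brass 30 [0.5494 0.3732 0.042 ]
 brass 29 [0.5385 0.3776 0.042 ]
 brass 31 [0.5539 0.3622 0.042 ]
 brass 29 [0.5274 0.373  0.042 ]
 brass 28 [0.5494 0.3512 0.042 ]
 brass 28 [0.5229 0.3621 0.042 ]
 brass 30 [0.5386 0.3467 0.042 ]
 brass 29 [0.5275 0.3511 0.042 ]
 brass 16 [0.5111 0.3622 0.042 ]
 brass 22 [0.5391 0.3343 0.042 ]
502 [322. 267.] [0.5384 0.3622 0.042 ]
```

>>> play_rows(moves=[[0, 0, 0, -0.008, 0, 0.04, 1], [0, 0, 0, -0.016, 0, 0.08, 1], [0, 0, 0, -0.024, 0, 0.115, 1], [0, 0, 0, -0.0285, 0, 0.135, 1], [0, 0, 0, -0.03, 0, 0.1425, 1], [0, 0, 0, -0.03, 0, 0.1425, 0.5], [0, 0, 0, -0.03, 0, 0.1425, 0.5], [0, 0, 0, -0.03, 0, 0.1425, 0.5], [0, 0, 0, -0.03, 0, 0.1425, 0.5], [0, 0, 0, -0.03, 0, 0.1425, 0.5]])

```text
clock: 59.5
position: [0.548, 0.367, -0.0202]
eef_rot: [0.919, 0.38, 0.097, -0.04]
ft_force: [-1.9, -1.2, 5.0]
finger_gap: 0.611
grasp_force: 30.0
```

```bash
python3 - <<'E'
from m import *
p,R=st();rel([(p+[0,0,.015],R),(p+[-.027,-.0355,.015],R),(p+[-.027,-.0355,0],R),(p+[-.027,-.0355,.12],R)])
E
```

```text
gp [0.541  0.3601 0.0257] tilt 12.1 yaw -45.1 gap 0.611 30.0 [-1.9 -1.2  5. ] q [0.44 0.59 1.76 0.12 0.6  1.13]
at [ 0.548   0.367  -0.0202] q [0.44 0.59 1.76 0.12 0.6  1.13]
[0.0, 0.0, 0.0, 0.0031, 0.0, -0.0147]
[0.0, 0.0, 0.0, -0.0401, 0.0061, -0.0239]
[0.0, 0.0, 0.0, -0.0432, 0.0061, -0.0092]
[0.0, 0.0, 0.0, -0.0181, 0.0062, -0.1266]
```

>>> play_rows(moves=[[0, 0, 0, 0.003, 0, -0.015, 0.5], [0, 0, 0, -0.015, 0.003, -0.019, 0.5], [0, 0, 0, -0.03, 0.005, -0.022, 0.5], [0, 0, 0, -0.04, 0.006, -0.024, 0.5], [0, 0, 0, -0.041, 0.006, -0.017, 0.5], [0, 0, 0, -0.043, 0.006, -0.011, 0.5], [0, 0, 0, -0.043, 0.006, -0.0105, 0.5], [0, 0, 0, -0.043, 0.006, -0.0105, 0.5]])

```text
clock: 60.3
position: [0.5209, 0.3313, -0.0205]
eef_rot: [0.919, 0.38, 0.097, -0.039]
ft_force: [-1.2, -1.6, 0.4]
finger_gap: 0.616
grasp_force: 30.0
```

>>> play_rows(moves=[[0, 0, 0, 0, 0, 0.0005, 0.7], [0, 0, 0, 0, 0, 0.0005, 1], [0, 0, 0, 0, 0, 0.0005, 1], [0, 0, 0, 0, 0, 0.0005, 1], [0, 0, 0, 0, 0, 0.0005, 1], [0, 0, 0, 0, 0, 0.0005, 1], [0, 0, 0, 0.006, 0, -0.029, 1], [0, 0, 0, 0.015, 0, -0.073, 1], [0, 0, 0, 0.025, 0, -0.12, 1], [0, 0, 0, 0.035, 0, -0.165, 1]])

```text
clock: 61.3
position: [0.5198, 0.3308, 0.1503]
eef_rot: [0.919, 0.38, 0.096, -0.039]
ft_force: [1.4, 0.9, -1.0]
finger_gap: 0.997
grasp_force: 0.0
```

```bash
python3 - <<'E'
from m import *
st();plan([gp((.52,.02,.25),-45,0)])
c=arm.camera("wrist")
h=cv2.cvtColor(c["img"],cv2.COLOR_RGB2HSV).astype(int)
for a,ce,m in blobs((h[...,0]>10)&(h[...,0]<28)&(h[...,1]>90),60,1500):print(a,ce.round(0),ray(c,*ce,.042).round(4))
h=cv2.cvtColor(c["img"],cv2.COLOR_RGB2HSV)
for n in("scene","side"):
    c=arm.camera(n)
    for g in((.5115,.3265),(.51,.231),(.407,.328)):print(n,g);crown(c,g)
E
```

```text
gp [0.5129 0.324  0.1963] tilt 11.9 yaw -45.1 gap 0.997 0.0 [ 1.4  0.9 -1. ] q [0.4  0.31 1.71 0.1  0.93 1.14]
[0.001, -0.2083, -0.0016, -0.2037, 0.2204, -0.0967] | 0.0 [-0.09  1.66  0.    1.26  0.69] [0.52  0.02  0.203]
432 [321. 262.] [0.5126 0.3251 0.042 ]
405 [393. 336.] [0.5104 0.2325 0.042 ]
392 [234. 340.] [0.4068 0.3311 0.042 ]
scene (0.5115, 0.3265)
 top 42 [498.3 249.7] [47.6 12.8] 30.1
 top 46 [422.6 319. ] [50.4 12.2] 58.0
 top 98 [512.4 325.3] [51.  51.6] 41.1
 brass 48 [0.5104 0.3232 0.042 ]
scene (0.51, 0.231)
 top 537 [480.8 155.5] [ 64.8 142.3] 89.0
 top 96 [509.5 232.9] [50.8 54.2] 38.2
 top 50 [592.9 241.8] [40.   9.4] 89.0
 brass 43 [0.5089 0.231  0.042 ]
scene (0.407, 0.328)
 top 1204 [375.8 303. ] [149.2 128.5] 35.9
 brass 40 [0.4056 0.33   0.042 ]
side (0.5115, 0.3265)
 brass 9 [0.5889 0.3079 0.042 ]
 brass 18 [0.5136 0.3231 0.042 ]
 brass 18 [0.5118 0.2314 0.042 ]
side (0.51, 0.231)
 brass 51 [0.5882 0.2619 0.042 ]
 brass 18 [0.5136 0.3231 0.042 ]
 brass 18 [0.5118 0.2314 0.042 ]
side (0.407, 0.328)
 brass 18 [0.4076 0.3303 0.042 ]
```

All three are within about 3 mm of their squares. I move the arm clear and do a last numeric check.

>>> play_rows(moves=[[0, 0, 0, 0.01, 0, -0.05, 1], [0, -0.1, 0, -0.03, 0.04, -0.08, 1], [0, -0.2, 0, -0.07, 0.08, -0.095, 1], [0, -0.2, 0, -0.11, 0.12, -0.097, 1], [0, -0.2, 0, -0.15, 0.16, -0.097, 1], [0, -0.2, 0, -0.19, 0.2, -0.097, 1], [0, -0.2, 0, -0.2, 0.22, -0.097, 1], [0, -0.2, 0, -0.2, 0.22, -0.097, 1], [0, -0.2, 0, -0.2, 0.22, -0.097, 1], [0, -0.2, 0, -0.2, 0.22, -0.097, 1]])

```text
clock: 62.45
position: [0.5221, 0.024, 0.2014]
eef_rot: [0.924, 0.382, 0.004, -0.002]
ft_force: [-0.2, 0.5, 0.7]
finger_gap: 1.002
grasp_force: 0.0
```

```bash
python3 - <<'E'
from m import *
st();c=arm.camera("scene");a=cv2.imread("pics/scene14.png")[:,:,::-1].astype(int)
d=np.abs(a-c["img"]).max(2)>40
# shield area in scene
s=d[300:400,365:430];print("changed px near shield",s.sum())
for g in((.5115,.3265),(.51,.231),(.407,.328)):print(g);crown(c,g)
for x,t in(((.614+.0575*0,.187,.0054),"foot r"),((.614,.367,.0054),"foot l")):print(t,proj(c,x).round(1))
for n,(p) in(("bottle",0),):
    b=cv2.imread("pics/scene0.png")[:,:,::-1].astype(int);e=np.abs(b-c["img"]).max(2)>40
    print("bottle",e[140:200,262:290].sum(),"tin",e[268:318,245:283].sum(),"wrench",e[345:378,283:355].sum())
E
```

```text
gp [0.5218 0.0237 0.2484] tilt 0.5 yaw -45.1 gap 1.002 0.0 [-0.2  0.5  0.7] q [-0.09  0.23  1.66  0.01  1.25  0.69]
changed px near shield 0
(0.5115, 0.3265)
 top 44 [498.1 250.2] [47.7 12.9] 28.3
 top 50 [422.6 319. ] [49.9 14.3] 54.7
 top 113 [511.8 324.4] [51.8 52.4] 45.5
 brass 45 [0.5109 0.3239 0.042 ]
(0.51, 0.231)
 top 549 [479.7 155.8] [ 65.3 144.3] 88.8
 top 99 [509.5 233. ] [50.9 54.4] 38.2
 top 56 [592.1 242.5] [41.5 11. ] 88.9
 brass 41 [0.5089 0.231  0.042 ]
(0.407, 0.328)
 top 1274 [375.8 303. ] [149.2 128.5] 35.9
 brass 40 [0.4056 0.33   0.042 ]
foot r [386.1 345. ]
foot l [441.1 392.5]
bottle 0 tin 0 wrench 0
```

```bash
python3 -c "
from plant import arm
print(arm.job_done())"
```

```text
the job is handed in; nothing more can be done
None
```

The job is handed in, verdict not shown: the shield leans on the bar with its foot on the yellow strip, and all three burners stand crown up within about 3 mm of a square's centre (the rear-left one was found knocked aside and put back), with bottle, tin and wrench unmoved.

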